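# Sort the baking things into their trays

## Task

Put the baking things away, each standing upright and flat on the floor of the bay where it belongs: the two brass weights in the dark wooden tray and the two piping nozzles in the white tray, with the larger of each pair in the tray's large bay and the smaller in its small bay, and the kitchen timer in the blue tray. Leave the food tin and the jam jar standing where they are.

Things in the scene. Friction and masses are not known exactly. Their poses are not given: they have to be found in the camera images.
- large_weight_mid (a point): larger of two brass-yellow balance weights: a cylinder 37 mm in diameter and 24 mm tall with a knob 18 mm in diameter on top, 35 mm tall in all; this point is its centre, on its axis, 17.5 mm above its underside, z up while it stands upright. Loose, 15 to 300 g.
- small_weight_mid (a point): smaller of the two brass-yellow balance weights: a cylinder 24 mm in diameter and 16 mm tall with a knob 12 mm in diameter on top, 27 mm tall in all; this point is its centre, on its axis, 13.5 mm above its underside, z up while it stands upright. Loose, 15 to 300 g.
- large_nozzle_mid (a point): larger piping nozzle, brass-brown, a hollow cone standing on its wide end: 40 mm diameter at the foot, narrowing evenly to 17 mm at the top, 51 mm tall; this point is its centre, on its axis, 25.5 mm above its underside, z up while it stands upright. Loose, 15 to 300 g.
- small_nozzle_mid (a point): smaller piping nozzle, pale steel, a hollow cone standing on its wide end: 34 mm diameter at the foot, narrowing evenly to 14 mm at the top, 44 mm tall; this point is its centre, on its axis, 22 mm above its underside, z up while it stands upright. Loose, 15 to 300 g.
- timer_mid (a point): round red and white kitchen timer, 62 mm in diameter, 45 mm tall; this point is its centre, on its axis, 22.5 mm above its underside, z up while it stands upright. Loose, 15 to 300 g.
- weight_tray: dark wooden tray for the weights, fixed: 116 mm (x) x 154 mm (y); walls and floor 3 mm thick, walls and divider 14 mm high; origin at the centre of its underside, z up. Two bays 110 mm long in x: large, 84 mm wide, centre at y = 32 mm; small, 60 mm wide, centre at y = -44 mm; 4 mm divider at y = -12 mm. Small thumb tab at the rim, on the middle of its -x wall.
- nozzle_tray: white plastic tray for the piping nozzles, fixed: 116 mm (x) x 154 mm (y); walls and floor 3 mm thick, walls and divider 14 mm high; origin at the centre of its underside, z up. Two bays 110 mm long in x: large, 84 mm wide, centre at y = -32 mm; small, 60 mm wide, centre at y = 44 mm; 4 mm divider at y = 12 mm. Small thumb tab at the rim, on the middle of its -x wall.
- timer_tray: blue plastic tray for the timer, fixed, one bay without divider: 116 mm (x) x 90 mm (y), inside 110 x 84 mm; walls and floor 3 mm thick, walls 14 mm high; origin at the centre of its underside, z up. Small thumb tab at the rim, on the middle of its -x wall.
- food_tin_mid (a point): bystander, to be left alone: low round food tin with a blue label, 86 mm in diameter, 40 mm tall, loose, standing among the things to be sorted; this point is its centre, 20 mm above its underside.
- jam_jar_mid (a point): bystander, to be left alone: jar with red contents and a green lid, 60 mm in diameter, 85 mm tall, loose, behind the trays; this point is its centre, 42.5 mm above its underside.

How it is judged:
By the outcome, as a careful person would: the job done as asked, in the order asked, and still so for the second after the job is handed in, with the robot touching nothing.
It also fails if it takes over 128 s, if anything falls off the work surface, if the arm or the gripper's body presses on something with over 40 N, if the wrist force passes 120 N, or if a joint passes its speed limit or range.

## Robot

A 6-joint arm with a two-finger parallel gripper is mounted at the origin on a cart in front of the work surface, level with it; the furniture and walls round the work are solid. World frame = base frame: x ahead of the robot, y to its left, z up, the work surface at z = 0. Lengths are in m, angles in degrees, forces in N, time in s.
With the tool pointing down it reaches from about 0.375 to 0.75 m from the base axis. Payload 9 kg.
Tool frame: the origin (TCP) lies between the finger pads; the fingertips stand 11 mm ahead of it and the grasp point (between the pads) lies 8 mm behind it; y points along the fingers, z is the direction in which the jaws open and shut, and the axes are right-handed (so a half turn about y gives the same grasp; the last joint's range is limited). The gripper opens to 85 mm and grips with 20 to 120 N. Pads are 22 mm wide; open, the fingers measure 114 mm over their backs; the gripper's body (76 mm by 85 mm) begins 54 mm behind the grasp point. The pads swing forward as they close: fully open they stand 13 mm farther back than shut.
Start: joints at [63.787, 5.964, 5.575, 89.605, 0, 77.527], TCP at [0.143, 0.583, 0.242] pointing down, gripper open.
Joint ranges: [-171.21, 171.21], [-48.23, 106.86], [-62.78, 66.21], [-105.2, 120.99], [-86.42, 89.51], [-180, 180]. Speed limits (degrees/s): [127.2, 127.2, 147.25, 180, 180, 180].

## Interface

Orientations are given as [roll, pitch, yaw] about the fixed x, y, z axes, in that order (R = Rz(yaw) Ry(pitch) Rx(roll)).
In Python, from station import robot gives the robot as it stands. The module is installed in compiled form; this text tells all that it offers.
- The arm moves only by the tool move_arm, never from a script. Its argument "moves" is one flat list of numbers, 4 for each row, row after row: the shift along the tool's x, y, z in mm, then the turn about the tool's y in degrees. A call has 1 to 20 rows; each row shifts and turns the pose as measured when the row begins, along the tool's axes as they then stand; what a row does not reach is not made up. A row lasts 1/12 s, in which the tool goes at most 41.7 mm and 7.16 degrees, less where a joint would pass 70% of its speed; a pose out of reach is approached as far as the arm can. A call with a gripper value outside its range is refused whole. "grip" is the opening in per cent of the stroke, from 0 (shut) to 100 (fully open), set as the call begins (left out, the last holds). The fingers move at their own pace and stop on an object; "force" is the grip in N (left out, the last holds). Time passes only in rows, so rows that do not move let the fingers close. It gives the time, the measured TCP pose, the force and the opening at its end, in the units of the state.
- robot.read_state(): the state, without advancing time (a new reading comes with each control period).
- robot.get_image(name): name is "scene" or "top"; returns a dict with "img" (400x640x3 uint8, red, green, blue), "range_z" (400x640 float32, m along the optical axis (not along the pixel's ray), 0 where there is no reading), "camera_matrix" (3x3 intrinsics, pixels), "R" (3x3) and "t" (3): a world point X has camera coordinates R X + t. Camera axes: x right, y down, z forward; pixel columns grow to the right and rows downward; lengths in m; the calibration is good to about 2 mm. A picture is of the moment at which its call begins.
- robot.job_done(): hands the job in, once; it reports no verdict.
The state is a dict: "time": time; "joint_pos": joint angles; "joint_vel": joint speeds; "tau": joint torques, N m; "tcp_pos": TCP position; "tool_rot": TCP orientation; "contact_force": force on the tool from outside, world axes, zero at the start; "ft_torque": the same for the moment, N m; "width": finger opening in m.
Only numpy, scipy, OpenCV 4.12 (cv2) and the standard library are available. Lean on these libraries where they do the work, as an engineer would, in place of code of your own. Each camera call takes 0.05 s, during which the arm holds its last target.

## Working session

There is one attempt and no reset: what is moved stays moved. The work goes in short steps, Python scripts to look and compute and a tool call to move; the robot and the scene stay as the last step left them, time stands still between calls to the robot, and variables do not carry over. Pictures are saved under pics/ and viewed, and the job is handed in when it is done.

Besides the shell and the picture viewer there is one more tool, called after "Request:" by a JSON object that holds its "fn" and its "kwargs", one argument or row to a line. move_arm: Moves the arm, as the interface text tells. Its arguments: {"type":"object","properties":{"moves":{"type":"array","items":{"type":"number"}},"grip":{"type":"number"},"force":{"type":"number"}},"required":["moves"]}

```bash
mkdir -p pics
python3 - <<'E'
from station import robot
import cv2,numpy as np
s=robot.read_state(); print(s)
for n in("scene","top"):
    d=robot.get_image(n); cv2.imwrite(f"pics/{n}0.png",d["img"][:,:,::-1]); np.savez(f"{n}0.npz",**d)
    print(n,d["camera_matrix"],d["R"],d["t"])
E
```

```text
{'time': 0.0, 'joint_pos': array([ 6.37860283e+01,  5.99911198e+00,  5.52651415e+00,  8.96059100e+01,
       -6.32709832e-04,  7.75269621e+01]), 'joint_vel': array([ 0.03462713, -0.01463859, -0.03384543,  0.00025779,  0.04127698,
       -0.00866474]), 'tau': array([-9.78395110e-04, -5.56930375e+01,  5.03646576e+01,  1.69704953e-02,
       -5.69982676e-04,  4.54537869e-06]), 'tcp_pos': array([0.14236047, 0.58252482, 0.24151205]), 'tool_rot': array([-9.00767915e+01,  1.63383471e-02, -1.37409444e+01]), 'contact_force': array([-0.20182841,  0.52568868,  0.18161717]), 'ft_torque': array([0.0360394 , 0.02804288, 0.00834967]), 'width': 0.08526518405521541}
scene [[444.28885111   0.         316.43674979]
 [  0.         444.28885111 197.8110069 ]
 [  0.           0.           1.        ]] [[ 0.66476531 -0.74666249  0.02412893]
 [-0.42234567 -0.40227044 -0.81228236]
 [ 0.61620713  0.52978638 -0.5827651 ]] [-0.38464135  0.29719239  0.79060009]
top [[404.87747727   0.         317.1747781 ]
 [  0.         404.87747727 199.3506475 ]
 [  0.           0.           1.        ]] [[-2.91669538e-02 -9.99574444e-01 -4.68188110e-04]
 [-9.86226252e-01  2.88537462e-02 -1.62865718e-01]
 [ 1.62809918e-01 -4.28855747e-03 -9.86648133e-01]] [0.02457426 0.57153597 1.08183246]
```

View pics/scene0.png

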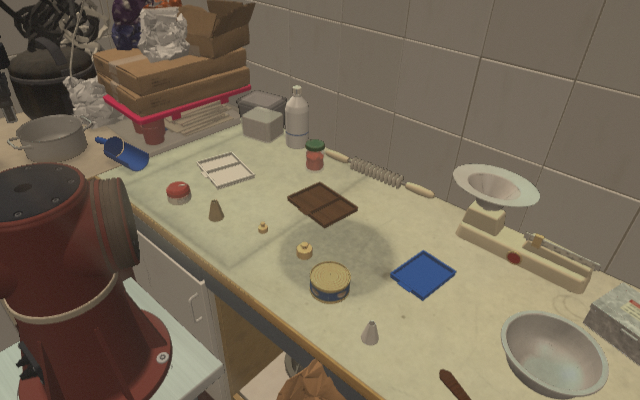

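View pics/top0.png

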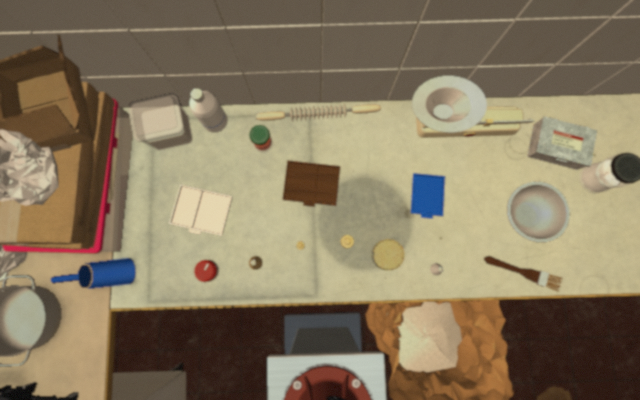

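```bash
cat > h.py <<'E'
import numpy as np,cv2
def load(n): return dict(np.load(n))
def proj(d,X):
    c=d["R"]@np.asarray(X,float)+d["t"]; p=d["camera_matrix"]@c; return p[:2]/p[2],c[2]
def ray(d,uv,z):
    K,R,t=d["camera_matrix"],d["R"],d["t"]
    r=R.T@np.linalg.solve(K,[uv[0],uv[1],1]); o=-R.T@t
    return o+r*(z-o[2])/r[2]
def cloud(d):
    K,R,t=d["camera_matrix"],d["R"],d["t"]; z=d["range_z"]
    v,u=np.mgrid[:z.shape[0],:z.shape[1]]
    c=np.stack([(u-K[0,2])/K[0,0]*z,(v-K[1,2])/K[1,1]*z,z],-1)
    P=(c-t)@R; P[z==0]=np.nan; return P
E
python3 - <<'E'
from h import *
for n in("scene","top"):
    d=load(n+"0.npz"); print(n,proj(d,[.143,.583,.242]),proj(d,[0,0,0]), -d["R"].T@d["t"])
    P=cloud(d)
    for uv in [(300,245),(347,241),(388,255),(437,268),(205,270),(256,262),(260,135),(428,195),(311,183),(200,210)] if n=="top" else [(304,249),(262,227),(330,280),(371,332),(216,210),(178,192)]:
        print(uv,P[uv[1],uv[0]].round(3), ray(d,uv,0).round(3))
d=load("top0.npz"); im=d["img"][:,:,::-1]
cv2.imwrite("pics/topcrop.png",cv2.resize(im[120:290,160:460],None,fx=2.6,fy=2.6,interpolation=cv2.INTER_CUBIC))
d=load("scene0.npz"); im=d["img"][:,:,::-1]
cv2.imwrite("pics/scenecrop.png",cv2.resize(im[130:350,150:470],None,fx=2.5,fy=2.5,interpolation=cv2.INTER_CUBIC))
E
```

```text
scene (array([ 11.18384531, 115.32611194]), np.float64(1.0465540099301172)) (array([100.2821278, 364.8224548]), np.float64(0.790600086498899)) [-0.10595927 -0.58649471  0.71141926]
(304, 249) [ 0.453 -0.073  0.022] [ 0.471 -0.057  0.   ]
(262, 227) [0.446 0.062 0.015] [0.458 0.076 0.   ]
(330, 280) [ 0.406 -0.19   0.039] [ 0.436 -0.166  0.   ]
(371, 332) [ 0.366 -0.324  0.028] [ 0.386 -0.314  0.   ]
(216, 210) [0.4   0.179 0.031] [0.423 0.215 0.   ]
(178, 192) [0.376 0.306 0.038] [0.403 0.356 0.   ]
top (array([ 53.55333129, 390.53667017]), np.float64(0.863845200481556)) (array([326.37173298, 413.24887058]), np.float64(1.0818324593847781)) [0.38824748 0.01271235 1.1604831 ]
(300, 245) [0.448 0.06  0.022] [0.449 0.06  0.   ]
(347, 241) [ 0.455 -0.072  0.031] [ 0.457 -0.074  0.   ]
(388, 255) [ 0.413 -0.182  0.037] [ 0.414 -0.189  0.   ]
(437, 268) [ 0.374 -0.314  0.038] [ 0.373 -0.325  0.   ]
(205, 270) [0.387 0.32  0.038] [0.387 0.33  0.   ]
(256, 262) [0.404 0.179 0.048] [0.405 0.186 0.   ]
(260, 135) [0.753 0.162 0.079] [0.779 0.173 0.   ]
(428, 195) [ 0.583 -0.315 -0.001] [ 0.583 -0.315  0.   ]
(311, 183) [ 0.629  0.024 -0.   ] [0.629 0.024 0.   ]
(200, 210) [ 0.559  0.348 -0.001] [0.558 0.347 0.   ]
```

View pics/topcrop.png

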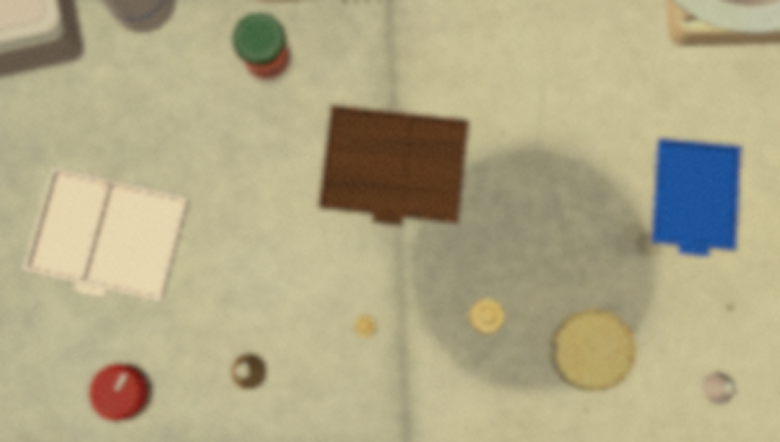

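View pics/scenecrop.png

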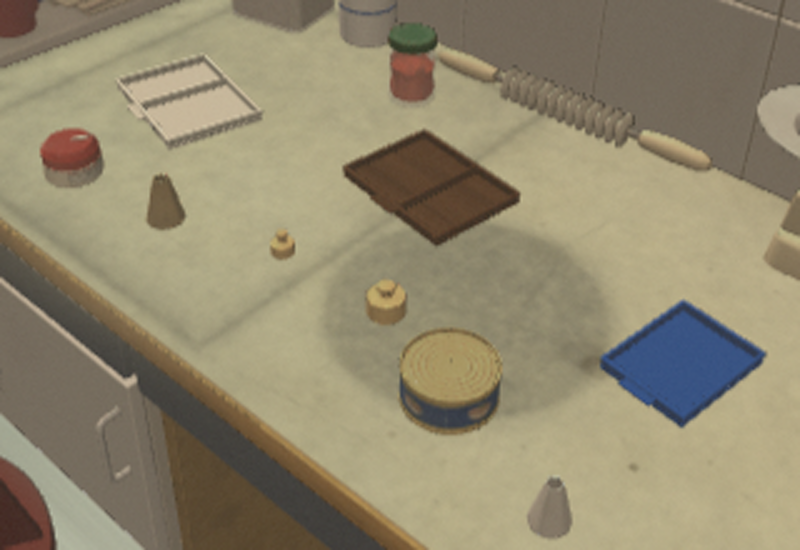

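Run:
```python
from h import *
T=load("top0.npz");S=load("scene0.npz")
hs=lambda d:cv2.cvtColor(d["img"],cv2.COLOR_RGB2HSV)
H=hs(T)
for n,uv in dict(dark=(300,175),white=(180,205),blue=(428,195),wh2=(212,213),tab=(330,260),tm=(205,270),ln=(253,265),sn=(436,270),sw=(300,245),lw=(347,241)).items(): print(n,uv,H[uv[1],uv[0]])
def blob(m,uv):
    m=m.astype(np.uint8); n,l,st,c=cv2.connectedComponentsWithStats(m)
    ids=np.unique(l[uv[1]-3:uv[1]+4,uv[0]-3:uv[0]+4]); ids=ids[ids>0]
    k=ids[np.argmax(st[ids,4])]; return l==k,c[k],st[k]
# height maps: objects
for d,name,seeds in((T,"top",dict(sw=(300,245),lw=(347,241),ln=(256,262),sn=(437,268),tm=(205,270),tin=(388,255),jar=(260,135))),(S,"scene",dict(sw=(262,228),lw=(304,250),ln=(216,210),sn=(371,332),tm=(178,192),tin=(330,280)))):
    P=cloud(d); m=P[...,2]>0.007
    for k,uv in seeds.items():
        b,c,st=blob(m,uv); Q=P[b]; top=np.nanpercentile(Q[:,2],98)
        lo,hi=np.nanpercentile(Q,3,0),np.nanpercentile(Q,97,0)
        print(name,k,st,c.round(1),"med",np.nanmedian(Q,0).round(3),"mid",((lo+hi)/2).round(3),"ext",(hi-lo).round(3))
```

```text
dark (300, 175) [ 13 160  86]
white (180, 205) [ 21  60 229]
blue (428, 195) [107 207 153]
wh2 (212, 213) [ 22  59 230]
tab (330, 260) [ 24  63 194]
tm (205, 270) [  6 131 161]
ln (253, 265) [ 21  86 137]
sn (436, 270) [ 17  69 186]
sw (300, 245) [ 21 129 196]
lw (347, 241) [ 22 121 206]
top sw [296 241   9   9  58] [300.2 245.4] med [0.448 0.06  0.013] mid [0.447 0.059 0.017] ext [0.02  0.021 0.016]
top lw [341 235  13  13 137] [347.1 241.2] med [ 0.455 -0.072  0.02 ] mid [ 0.455 -0.073  0.024] ext [0.033 0.033 0.02 ]
top ln [249 256  13  14 115] [255.5 262.5] med [0.403 0.182 0.026] mid [0.404 0.186 0.029] ext [0.03  0.03  0.041]
top sn [432 264  12  11  89] [436.7 268.9] med [ 0.371 -0.316  0.022] mid [ 0.371 -0.319  0.025] ext [0.028 0.022 0.033]
top tm [194 260  25  22 435] [206.2 270.5] med [0.385 0.316 0.038] mid [0.385 0.318 0.028] ext [0.052 0.053 0.032]
top tin [372 239  33  32 805] [388.2 254.4] med [ 0.415 -0.184  0.035] mid [ 0.415 -0.183  0.034] ext [0.074 0.077 0.011]
top jar [250 125  23  27 476] [261.  137.9] med [0.746 0.16  0.081] mid [0.752 0.161 0.05 ] ext [0.051 0.05  0.074]
scene sw [258 221  10  12  82] [262.5 226.8] med [0.446 0.06  0.015] mid [0.448 0.061 0.018] ext [0.021 0.02  0.02 ]
scene lw [297 242  16  17 212] [304.2 249.8] med [ 0.451 -0.076  0.022] mid [ 0.454 -0.072  0.022] ext [0.031 0.032 0.027]
scene ln [209 199  15  22 218] [215.1 210.1] med [0.4   0.183 0.027] mid [0.402 0.186 0.029] ext [0.028 0.026 0.043]
scene sn [361 320  18  24 277] [370.1 332.1] med [ 0.365 -0.323  0.025] mid [ 0.369 -0.321  0.026] ext [0.021 0.024 0.037]
scene tm [166 181  25  23 457] [178.1 192.2] med [0.378 0.309 0.037] mid [0.382 0.318 0.028] ext [0.051 0.047 0.036]
scene tin [ 310  261   41   42 1391] [329.6 280.6] med [ 0.408 -0.188  0.038] mid [ 0.414 -0.183  0.026] ext [0.079 0.078 0.031]
```

Run:
```python
from h import *
T=load("top0.npz");S=load("scene0.npz")
seeds={"weight":((311,175),(322,205)),"nozzle":((185,205),(225,172)),"timer":((428,195),(423,275))}
for i,(name,d) in enumerate((("top",T),("scene",S))):
    h=cv2.cvtColor(d["img"],cv2.COLOR_RGB2HSV).astype(int)
    ms={"weight":(h[...,2]<125)&(h[...,1]>110)&(h[...,0]<22),"timer":(abs(h[...,0]-107)<10)&(h[...,1]>140),
        "nozzle":(h[...,2]>(210 if i==0 else 180))&(h[...,1]<75)}
    for k,m in ms.items():
        m=cv2.morphologyEx(m.astype(np.uint8),cv2.MORPH_CLOSE,np.ones((5,5)))
        n,l,st,c=cv2.connectedComponentsWithStats(m); uv=seeds[k][i]; 
        w=l[uv[1]-4:uv[1]+5,uv[0]-4:uv[0]+5]; w=w[w>0]
        if len(w)==0: print(name,k,"none",h[uv[1],uv[0]]); continue
        b=(l==np.bincount(w).argmax())
        # rectify on plane z=.010, 1mm grid
        cs=cv2.findContours(b.astype(np.uint8),0,cv2.CHAIN_APPROX_NONE)[0]; ct=max(cs,key=cv2.contourArea)[:,0]
        X=np.array([ray(d,p,0.010)[:2] for p in ct])
        M=np.zeros((900,1200),np.uint8); g=np.stack([(X[:,1]+.6)*1000,(X[:,0])*1000],1).round().astype(np.int32)
        cv2.fillPoly(M,[g],255); M=cv2.morphologyEx(M,cv2.MORPH_OPEN,np.ones((45,45) ,np.uint8) if 0 else cv2.getStructuringElement(cv2.MORPH_ELLIPSE,(51,51)))
        c2=max(cv2.findContours(M,0,cv2.CHAIN_APPROX_NONE)[0],key=cv2.contourArea)
        r=cv2.minAreaRect(c2); mo=cv2.moments(c2)
        box=cv2.boxPoints(r)
        e=[box[(j+1)%4]-box[j] for j in range(2)]
        e=max(e,key=lambda v:abs(v[0])) # mainly y direction
        if e[0]<0:e=-e
        th=np.degrees(np.arctan2(-e[1],e[0])) # e=(dy,dx); tray y axis=(-sin,cos)
        print(name,k,"rectc",round(r[0][1]/1000,4),round(r[0][0]/1000-.6,4),"size",np.round(r[1],0),"yaw",th.round(1),"centroid",round(mo["m01"]/mo["m00"]/1000,4),round(mo["m10"]/mo["m00"]/1000-.6,4),st[l[b][0]])
```

```text
top weight rectc 0.6243 0.0239 size [151. 119.] yaw -8.3 centroid 0.6274 0.0236 [ 284  161   55   45 2033]
top timer rectc 0.5807 -0.3103 size [ 86. 117.] yaw -7.1 centroid 0.5825 -0.3103 [ 412  175   32   42 1171]
top nozzle rectc 0.553 0.3417 size [142. 120.] yaw -14.4 centroid 0.5561 0.3411 [ 173  187   58   48 1996]
scene weight rectc 0.6263 0.0269 size [153. 123.] yaw -7.6 centroid 0.6299 0.0247 [ 288  183   69   44 1541]
scene timer rectc 0.5748 -0.3094 size [ 78. 109.] yaw -9.0 centroid 0.577 -0.3091 [ 391  255   60   42 1268]
scene nozzle rectc 0.559 0.356 size [150. 127.] yaw -14.5 centroid 0.5623 0.3551 [ 196  151   58   35 1141]
```

```bash
cat >> h.py <<'E'
TR={"weight":(.628,.0243,-7.8,.116,.154,-.012),"nozzle":(.559,.348,-14.5,.116,.154,.012),"timer":(.5815,-.310,-7.5,.116,.090,None)}
def tw(k,p):
    x,y,a=TR[k][:3];a=np.radians(a);c,s=np.cos(a),np.sin(a); return np.array([x+c*p[0]-s*p[1],y+s*p[0]+c*p[1],p[2]])
def draw(d,out,x0,y0,w,h_,f,TR=TR):
    im=cv2.resize(d["img"][y0:y0+h_,x0:x0+w,::-1],None,fx=f,fy=f,interpolation=cv2.INTER_CUBIC)
    for k,t in TR.items():
        a,b=t[3]/2,t[4]/2
        L=[[(a,b),(a,-b)],[(a,-b),(-a,-b)],[(-a,-b),(-a,b)],[(-a,b),(a,b)]]
        if t[5] is not None: L.append([(-a,t[5]),(a,t[5])])
        for l in L:
            q=[((proj(d,tw(k,(*p,.014)))[0]-[x0,y0]+.5)*f).astype(int).tolist() for p in l]
            cv2.line(im,q[0],q[1],(0,255,0),1)
    cv2.imwrite(out,im)
E
python3 - <<'E'
from h import *
draw(load("top0.npz"),"pics/ov_t.png",165,150,290,80,2.7)
draw(load("scene0.npz"),"pics/ov_s.png",185,140,280,170,2.8)
E
```

```text
(no output)
```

View pics/ov_t.png

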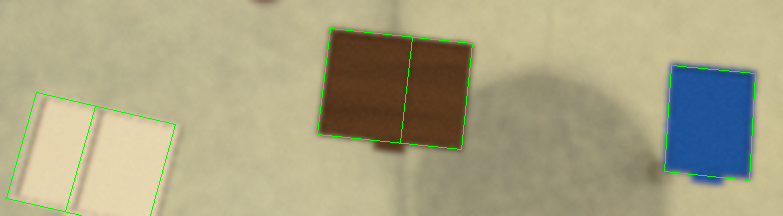

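View pics/ov_s.png

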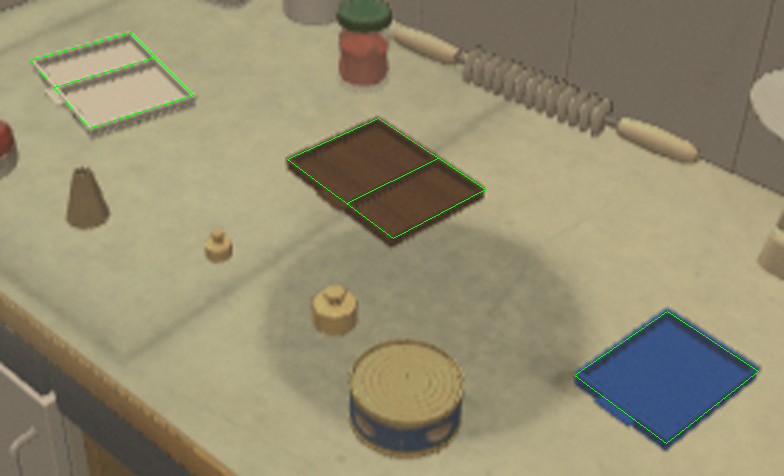

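Request:
{"fn": "move_arm", "kwargs": {
  "moves": [31.5,0,-20.8,0,31.5,0,-20.8,0,31.5,0,-20.8,0,31.5,0,-20.8,0,31.5,0,-20.8,0,31.5,0,-20.8,0,31.5,0,-20.8,0,31.5,0,-20.8,0,31.5,0,-20.8,0,31.5,0,-20.8,0,31.5,0,-20.8,0,31.5,0,-20.8,0],
  "grip": 75,
  "force": 30
}}

```text
time: 1.1
tcp_pos: [0.4564, 0.2396, 0.2356]
tool_rot: [-90.3, 0.3, -13.0]
contact_force: [0.5, 0.7, 0.6]
width: 0.0638
```

```bash
cat > plan.py <<'E'
import sys,numpy as np
from station import robot
from scipy.spatial.transform import Rotation as Ro
# plan.py x y z yaw : total shift in present tool axes (mm) and turn
x,y,z,yaw=map(float,sys.argv[1:5])
s=robot.read_state(); R=Ro.from_euler("xyz",s["tool_rot"],degrees=True)
d=(np.array([x,y,z])-s["tcp_pos"])*1000; t=R.inv().apply(d)
turn=-((yaw-s["tool_rot"][2]+180)%360-180)
print("t",round(s["time"],2),"tcp",s["tcp_pos"].round(4),"rot",s["tool_rot"].round(1),"j",s["joint_pos"].round(0),"w",round(s["width"],4),"F",s["contact_force"].round(1))
print("shift",t.round(1),"len",round(np.linalg.norm(t)),"turn",round(turn,1))
# after turn done first:
R2=Ro.from_euler("xyz",[-90,0,yaw],degrees=True); print("shift in final axes",R2.inv().apply(d).round(1))
E
python3 plan.py .455 -.0725 .10 -97.8
```

```text
t 1.1 tcp [0.4564 0.2396 0.2356] rot [-90.3   0.3 -13. ] j [13. -8. -9. 90. -0. 26.] w 0.0638 F [0.5 0.7 0.6]
shift [  69.6  137.  -303.6] len 340 turn 84.8
shift in final axes [309.4 135.6  41. ]
```

Request:
{"fn": "move_arm", "kwargs": {
  "moves": [0,6,0,7.1,0,6,0,7.1,0,6,0,7.1,0,6,0,7.1,0,6,0,7.1,0,6,0,7.1,0,6,0,7.1,0,6,0,7.1,0,6,0,7.1,0,6,0,7.1,0,6,0,7.1,0,6,0,7.1,38,0,5,0,38,0,5,0,38,0,5,0,38,0,5,0,38,0,5,0,38,0,5,0,38,0,5,0,38,0,5,0]
}}

```text
time: 2.77
tcp_pos: [0.4441, -0.0812, 0.1534]
tool_rot: [-90.9, -0.5, -99.2]
contact_force: [0.5, 0.1, -0.1]
width: 0.064
```

```bash
python3 plan.py .455 -.0725 .016 -97.8
```

```text
t 2.77 tcp [ 0.4441 -0.0812  0.1534] rot [-90.9  -0.5 -99.2] j [-27. -19. -27.  83.  -1.  73.] w 0.064 F [ 0.5  0.1 -0.1]
shift [-11.5 137.1  11.6] len 138 turn -1.4
shift in final axes [-10.1 137.4   9.6]
```

Request:
{"fn": "move_arm", "kwargs": {
  "moves": [-4,20,4,-0.5,-4,20,4,-0.5,-3,20,3,-0.4,0,20,0,0,0,0,0,0]
}}

```text
time: 3.18
tcp_pos: [0.4551, -0.0837, 0.0706]
tool_rot: [-90.8, -0.6, -98.6]
contact_force: [-0.8, 1.6, -0.2]
width: 0.064
```

```bash
python3 plan.py .455 -.0725 .016 -97.8
```

```text
t 3.18 tcp [ 0.4551 -0.0837  0.0706] rot [-90.8  -0.6 -98.6] j [-26. -15. -33.  73.  -1.  73.] w 0.064 F [-0.8  1.6 -0.2]
shift [-11.7  54.5  -1. ] len 56 turn -0.8
shift in final axes [-11.1  54.6  -1.6]
```

Request:
{"fn": "move_arm", "kwargs": {
  "moves": [-6,8,0,-0.4,-5,8,0,-0.4,0,8,0,0,0,0,0,0]
}}

```text
time: 3.52
tcp_pos: [0.4565, -0.0716, 0.0459]
tool_rot: [-90.8, -0.6, -97.7]
contact_force: [0.4, -0.2, -0.2]
width: 0.0641
```

```bash
python3 plan.py .455 -.0725 .016 -97.8
python3 - <<'E'
from station import robot
from h import *
d=robot.get_image("scene"); im=d["img"][190:300,230:400,::-1]; 
cv2.imwrite("pics/a1.png",cv2.resize(im,None,fx=4.5,fy=4.5,interpolation=cv2.INTER_CUBIC))
E
```

```text
t 3.52 tcp [ 0.4565 -0.0716  0.0459] rot [-90.8  -0.6 -97.7] j [-25. -14. -34.  71.  -1.  73.] w 0.0641 F [ 0.4 -0.2 -0.2]
shift [ 0.8 30.  -1. ] len 30 turn 0.1
shift in final axes [ 1.1 29.9 -1.4]
```

View pics/a1.png

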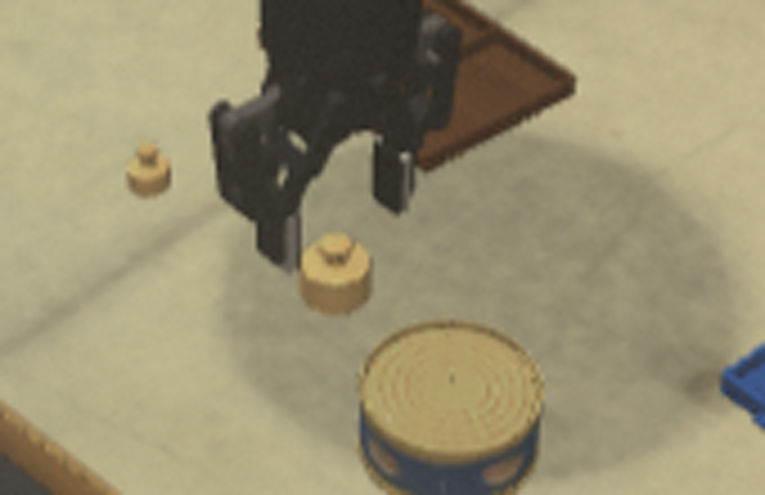

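Request:
{"fn": "move_arm", "kwargs": {
  "moves": [1,12,-1,0,0,12,0,0,0,7,0,0,0,0,0,0]
}}

```text
time: 3.9
tcp_pos: [0.4566, -0.0735, 0.0146]
tool_rot: [-90.6, -0.7, -97.7]
contact_force: [-0.1, 0.1, 0.0]
width: 0.0641
```

Request:
{"fn": "move_arm", "kwargs": {
  "moves": [0,0,0,0,0,0,0,0,0,0,0,0,0,0,0,0,0,0,0,0,0,0,0,0],
  "grip": 0,
  "force": 40
}}

```text
time: 4.4
tcp_pos: [0.4562, -0.0736, 0.0145]
tool_rot: [-90.6, -0.7, -97.7]
contact_force: [-0.4, 0.1, -2.6]
width: 0.0346
```

```bash
python3 -c "
from h import *
TR['nozzle']=(.559,.345,-14.5,.116,.154,.012)
for k,p in (('weight',(0,.032)),('weight',(0,-.044)),('nozzle',(0,-.032)),('nozzle',(0,.044)),('timer',(0,0))): print(k,tw(k,(*p,0)).round(4))"
python3 plan.py .455 -.0725 .12 -97.8
```

```text
weight [0.6323 0.056  0.    ]
weight [ 0.622  -0.0193  0.    ]
nozzle [0.551 0.314 0.   ]
nozzle [0.57   0.3876 0.    ]
timer [ 0.5815 -0.31    0.    ]
t 4.4 tcp [ 0.4562 -0.0736  0.0145] rot [-90.6  -0.7 -97.7] j [-25. -13. -36.  67.  -1.  73.] w 0.0346 F [-0.4  0.1 -2.6]
shift [   0.4 -105.5   -2.5] len 106 turn 0.1
shift in final axes [  -0.9 -105.5   -1.3]
```

Request:
{"fn": "move_arm", "kwargs": {
  "moves": [0,-15,0,0,0,-25,0,0,0,-25,0,0,0,-10,0,0,0,0,0,0]
}}

```text
time: 4.82
tcp_pos: [0.4552, -0.072, 0.09]
tool_rot: [-90.9, -0.6, -97.7]
contact_force: [0.6, -0.6, -3.1]
width: 0.0346
```

```bash
python3 plan.py .6323 .056 .09 -97.8
```

```text
t 4.82 tcp [ 0.4552 -0.072   0.09  ] rot [-90.9  -0.6 -97.7] j [-25. -16. -31.  76.  -1.  73.] w 0.0346 F [ 0.6 -0.6 -3.1]
shift [-150.6   -4.1  158.3] len 218 turn 0.1
shift in final axes [-150.8   -0.   158.1]
```

Request:
{"fn": "move_arm", "kwargs": {
  "moves": [-8,0,8,0,-19,0,20,0,-25,0,26,0,-25,0,26,0,-25,0,26,0,-25,0,26,0,-16,0,17,0,-8,0,8,0,0,0,0,0,0,0,0,0]
}}

```text
time: 5.65
tcp_pos: [0.636, 0.0629, 0.0703]
tool_rot: [-91.3, -0.7, -97.9]
contact_force: [-0.1, -0.3, -2.5]
width: 0.0344
```

```bash
python3 plan.py .6323 .056 .019 -97.8;python3 - <<'E'
from station import robot
from h import *
d=robot.get_image("scene"); im=d["img"][140:270,230:400,::-1]; 
cv2.imwrite("pics/a2.png",cv2.resize(im,None,fx=4.5,fy=4.5,interpolation=cv2.INTER_CUBIC))
E
```

```text
t 5.65 tcp [0.636  0.0629 0.0703] rot [-91.3  -0.7 -97.9] j [-6. 17. -0. 74. -1. 92.] w 0.0344 F [-0.1 -0.3 -2.5]
shift [ 6.7 51.4 -1.5] len 52 turn -0.1
shift in final axes [ 7.3 51.3 -2.7]
```

View pics/a2.png

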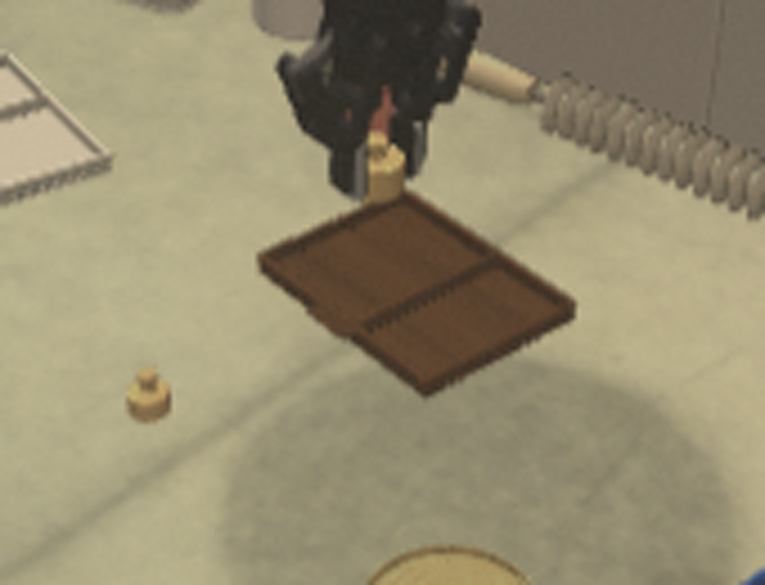

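Request:
{"fn": "move_arm", "kwargs": {
  "moves": [3,12,-1,0,3,12,-1,0,0,12,0,0,0,0,0,0,0,0,0,0]
}}

```text
time: 6.12
tcp_pos: [0.6277, 0.0532, 0.0286]
tool_rot: [-91.5, -0.7, -98.1]
contact_force: [1.0, -0.9, -2.0]
width: 0.035
```

```bash
python3 plan.py .6323 .056 .019 -97.8
```

```text
t 6.12 tcp [0.6277 0.0532 0.0286] rot [-91.5  -0.7 -98.1] j [-7. 17. -4. 70. -1. 91.] w 0.035 F [ 1.  -0.9 -2. ]
shift [-3.5  9.4  4.4] len 11 turn -0.3
shift in final axes [-3.4  9.6  4.2]
```

Request:
{"fn": "move_arm", "kwargs": {
  "moves": [-3,5,4,0,0,4,0,0,0,0,0,0]
}}

```text
time: 6.37
tcp_pos: [0.6318, 0.0551, 0.0187]
tool_rot: [-91.5, -0.7, -98.2]
contact_force: [-0.7, -0.2, -3.5]
width: 0.0343
```

```bash
python3 plan.py .6323 .056 .018 -97.8
```

```text
t 6.37 tcp [0.6318 0.0551 0.0187] rot [-91.5  -0.7 -98.2] j [-6. 18. -4. 69. -1. 92.] w 0.0343 F [-0.7 -0.2 -3.5]
shift [-0.9  0.7  0.3] len 1 turn -0.4
shift in final axes [-0.9  0.7  0.3]
```

Request:
{"fn": "move_arm", "kwargs": {
  "moves": [0,0,0,0,0,0,0,0,0,0,0,0,0,0,0,0],
  "grip": 60
}}

```text
time: 6.7
tcp_pos: [0.6338, 0.0553, 0.0209]
tool_rot: [-91.3, -0.7, -98.1]
contact_force: [0.9, 0.0, 0.2]
width: 0.0514
```

Request:
{"fn": "move_arm", "kwargs": {
  "moves": [0,-10,0,0,0,-20,0,0,0,-25,0,0,0,-25,0,0,0,0,0,0]
}}

```text
time: 7.12
tcp_pos: [0.6354, 0.0563, 0.1069]
tool_rot: [-91.3, -0.7, -98.1]
contact_force: [0.1, 0.6, 0.5]
width: 0.0514
```

```bash
python3 plan.py .4475 .060 .10 -97.8;python3 - <<'E'
from station import robot
from h import *
d=robot.get_image("scene"); im=d["img"][140:270,230:400,::-1]; 
cv2.imwrite("pics/a3.png",cv2.resize(im,None,fx=4.5,fy=4.5,interpolation=cv2.INTER_CUBIC))
E
```

```text
t 7.12 tcp [0.6354 0.0563 0.1069] rot [-91.3  -0.7 -98.1] j [-6. 15.  2. 78. -1. 92.] w 0.0514 F [0.1 0.6 0.5]
shift [  22.7   11.5 -186.3] len 188 turn -0.3
shift in final axes [  21.8    6.9 -186.6]
```

View pics/a3.png

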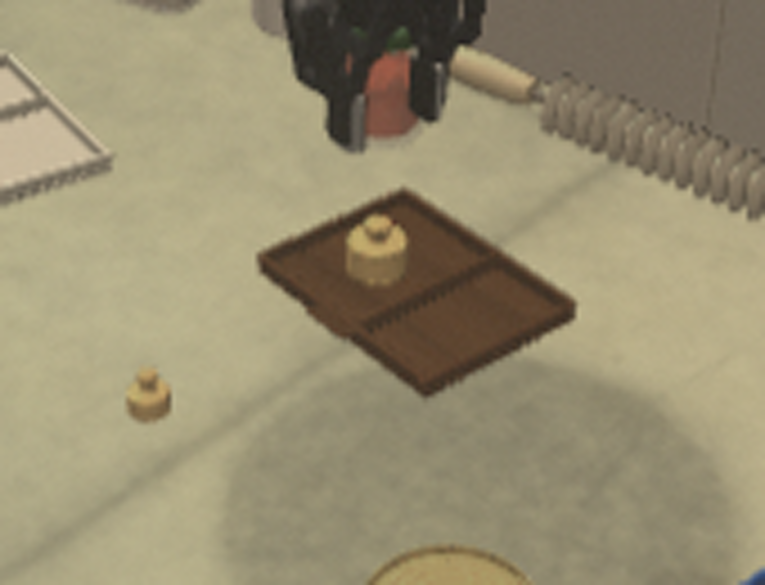

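Request:
{"fn": "move_arm", "kwargs": {
  "moves": [1,0,-10,0,2,0,-20,0,3,0,-28,0,4,0,-28,0,4,0,-28,0,4,0,-28,0,3,0,-24,0,1,0,-14,0,0,0,-6,0,0,0,0,0,0,0,0,0],
  "grip": 60
}}

```text
time: 8.08
tcp_pos: [0.4387, 0.0612, 0.1077]
tool_rot: [-91.3, -0.7, -98.1]
contact_force: [-0.9, 0.0, -0.1]
width: 0.0511
```

```bash
python3 plan.py .4475 .060 .013 -97.8
```

```text
t 8.08 tcp [0.4387 0.0612 0.1077] rot [-91.3  -0.7 -98.1] j [ -9. -19. -32.  79.  -1.  90.] w 0.0511 F [-0.9  0.  -0.1]
shift [-1.2 94.5 11. ] len 95 turn -0.3
shift in final axes [ 0.  94.7  8.8]
```

Request:
{"fn": "move_arm", "kwargs": {
  "moves": [0,15,4,0,0,22,4,0,0,22,2,0,0,14,1,0,0,6,0,0,0,0,0,0]
}}

```text
time: 8.58
tcp_pos: [0.4526, 0.0582, 0.0267]
tool_rot: [-91.1, -0.7, -98.1]
contact_force: [-0.0, -0.2, -0.2]
width: 0.0513
```

```bash
python3 plan.py .4475 .060 .013 -97.8
```

```text
t 8.58 tcp [0.4526 0.0582 0.0267] rot [-91.1  -0.7 -98.1] j [ -9. -14. -36.  69.  -1.  89.] w 0.0513 F [-0.  -0.2 -0.2]
shift [-1.3 13.8 -5. ] len 15 turn -0.3
shift in final axes [-1.1 13.7 -5.3]
```

Request:
{"fn": "move_arm", "kwargs": {
  "moves": [-1,5,-3,0,0,5,-2,0,0,3,0,0,0,0,0,0]
}}

```text
time: 8.92
tcp_pos: [0.4485, 0.0597, 0.0145]
tool_rot: [-91.0, -0.7, -98.1]
contact_force: [0.3, 0.8, 0.4]
width: 0.051
```

Request:
{"fn": "move_arm", "kwargs": {
  "moves": [0,0,0,0,0,0,0,0,0,0,0,0,0,0,0,0,0,0,0,0,0,0,0,0],
  "grip": 0,
  "force": 40
}}

```text
time: 9.42
tcp_pos: [0.4499, 0.0596, 0.0166]
tool_rot: [-90.8, -0.7, -98.1]
contact_force: [-0.8, -0.4, -1.4]
width: 0.0207
```

```bash
python3 plan.py .4475 .060 .08 -97.8;python3 - <<'E'
from station import robot
from h import *
d=robot.get_image("scene"); im=d["img"][140:270,200:370,::-1]; 
cv2.imwrite("pics/a4.png",cv2.resize(im,None,fx=4.5,fy=4.5,interpolation=cv2.INTER_CUBIC))
E
```

```text
t 9.42 tcp [0.4499 0.0596 0.0166] rot [-90.8  -0.7 -98.1] j [ -9. -14. -37.  67.  -1.  90.] w 0.0207 F [-0.8 -0.4 -1.4]
shift [  0.7 -63.4  -3.3] len 63 turn -0.3
shift in final axes [ -0.1 -63.4  -2.5]
```

View pics/a4.png

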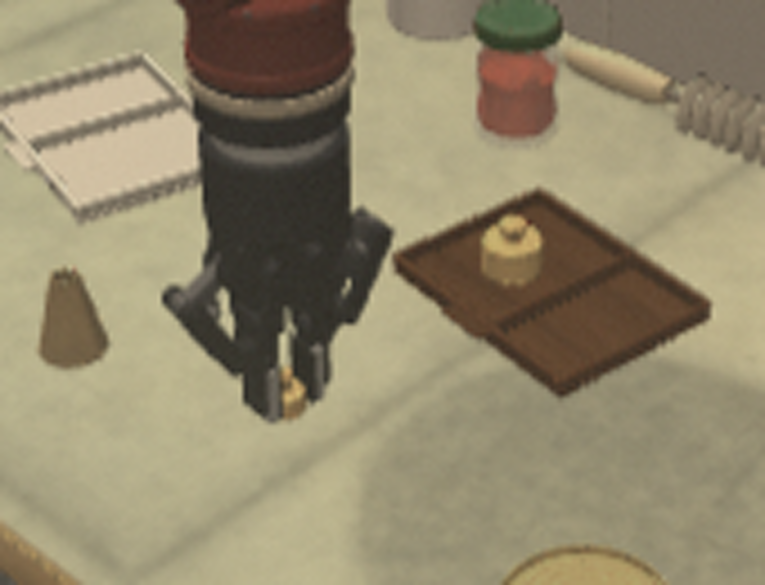

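Request:
{"fn": "move_arm", "kwargs": {
  "moves": [0,-12,0,0,0,-22,0,0,0,-22,0,0,0,-12,0,0,0,0,0,0]
}}

```text
time: 9.88
tcp_pos: [0.4496, 0.0605, 0.0891]
tool_rot: [-90.9, -0.7, -98.1]
contact_force: [0.6, -0.4, -0.7]
width: 0.0203
```

```bash
python3 plan.py .622 -.0193 .09 -97.8
```

```text
t 9.88 tcp [0.4496 0.0605 0.0891] rot [-90.9  -0.7 -98.1] j [ -8. -17. -32.  76.  -1.  90.] w 0.0203 F [ 0.6 -0.4 -0.7]
shift [ 54.6  -3.2 182. ] len 190 turn -0.3
shift in final axes [ 55.7  -0.9 181.7]
```

Request:
{"fn": "move_arm", "kwargs": {
  "moves": [3,-2,10,0,6,-2,20,0,8,-2,26,0,8,-2,26,0,8,-2,26,0,8,-2,26,0,7,-2,22,0,4,-1,14,0,0,0,4,0,0,0,0,0,0,0,0,0]
}}

```text
time: 10.8
tcp_pos: [0.6209, -0.0182, 0.1005]
tool_rot: [-91.0, -0.7, -98.1]
contact_force: [0.3, 0.6, -1.6]
width: 0.0208
```

```bash
python3 plan.py .622 -.0193 .019 -97.8
```

```text
t 10.8 tcp [ 0.6209 -0.0182  0.1005] rot [-91.   -0.7 -98.1] j [-13.  12.  -2.  76.  -1.  85.] w 0.0208 F [ 0.3  0.6 -1.6]
shift [-0.  81.5  2.7] len 82 turn -0.3
shift in final axes [ 0.9 81.5  1.3]
```

Request:
{"fn": "move_arm", "kwargs": {
  "moves": [0,10,1,0,0,18,1,0,0,18,1,0,0,14,0,0,0,8,0,0,0,0,0,0]
}}

```text
time: 11.3
tcp_pos: [0.6181, -0.0159, 0.0277]
tool_rot: [-91.1, -0.7, -97.9]
contact_force: [-0.5, 0.3, -0.6]
width: 0.0203
```

```bash
python3 plan.py .622 -.0193 .0185 -97.8;python3 - <<'E'
from station import robot
from h import *
d=robot.get_image("scene"); im=d["img"][140:270,230:400,::-1]; 
cv2.imwrite("pics/a5.png",cv2.resize(im,None,fx=4.5,fy=4.5,interpolation=cv2.INTER_CUBIC))
E
```

```text
t 11.3 tcp [ 0.6181 -0.0159  0.0277] rot [-91.1  -0.7 -97.9] j [-13.  15.  -7.  69.  -1.  85.] w 0.0203 F [-0.5  0.3 -0.6]
shift [2.7 9.2 4.5] len 11 turn -0.1
shift in final axes [2.8 9.2 4.3]
```

View pics/a5.png

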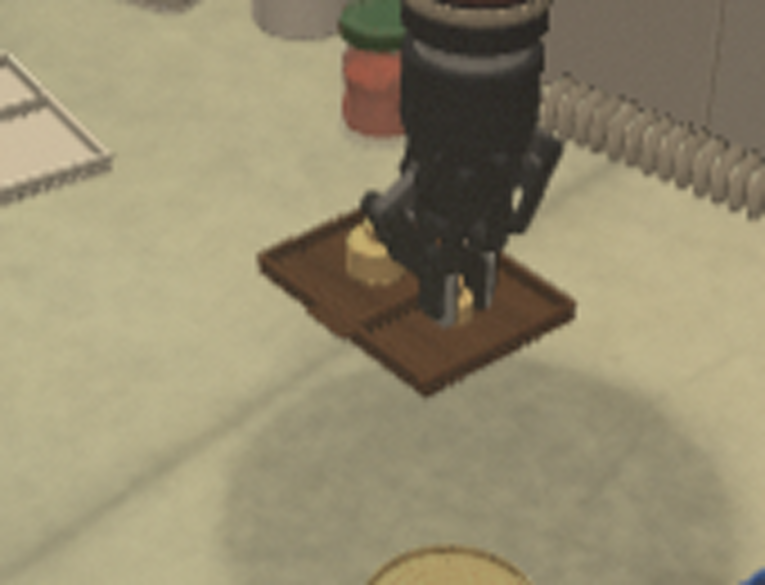

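Request:
{"fn": "move_arm", "kwargs": {
  "moves": [2,4,3,0,1,4,1,0,0,1,0,0,0,0,0,0]
}}

```text
time: 11.68
tcp_pos: [0.6231, -0.0198, 0.0213]
tool_rot: [-90.9, -0.7, -97.9]
contact_force: [-0.8, -0.6, -0.7]
width: 0.0206
```

```bash
python3 plan.py .622 -.0193 .018 -97.8
```

```text
t 11.68 tcp [ 0.6231 -0.0198  0.0213] rot [-90.9  -0.7 -97.9] j [-13.  16.  -7.  68.  -1.  84.] w 0.0206 F [-0.8 -0.6 -0.7]
shift [-0.4  3.3 -1.1] len 4 turn -0.1
shift in final axes [-0.4  3.3 -1.1]
```

Request:
{"fn": "move_arm", "kwargs": {
  "moves": [0,3,0,0,0,1,0,0]
}}

```text
time: 11.85
tcp_pos: [0.624, -0.0201, 0.0188]
tool_rot: [-90.8, -0.7, -97.9]
contact_force: [-3.9, 0.9, 4.3]
width: 0.0207
```

```bash
python3 plan.py .622 -.0193 .018 -97.8
```

```text
t 11.85 tcp [ 0.624  -0.0201  0.0188] rot [-90.8  -0.7 -97.9] j [-13.  16.  -7.  68.  -1.  84.] w 0.0207 F [-3.9  0.9  4.3]
shift [-0.6  0.8 -2. ] len 2 turn -0.1
shift in final axes [-0.6  0.8 -2.1]
```

Request:
{"fn": "move_arm", "kwargs": {
  "moves": [0,0,0,0,0,0,0,0,0,0,0,0],
  "grip": 55
}}

```text
time: 12.1
tcp_pos: [0.6246, -0.0203, 0.0195]
tool_rot: [-90.7, -0.7, -97.9]
contact_force: [-0.4, -0.0, 0.0]
width: 0.0471
```

Request:
{"fn": "move_arm", "kwargs": {
  "moves": [0,-10,0,0,0,-20,0,0,0,-25,0,0,0,-20,0,0,0,-10,0,0,0,0,0,0]
}}

```text
time: 12.6
tcp_pos: [0.6248, -0.0191, 0.1095]
tool_rot: [-90.8, -0.7, -97.9]
contact_force: [0.2, -0.4, -0.4]
width: 0.0468
```

```bash
python3 plan.py .403 .184 .11 -97.8;python3 - <<'E'
from station import robot
from h import *
d=robot.get_image("scene"); im=d["img"][140:270,230:400,::-1]; 
cv2.imwrite("pics/a6.png",cv2.resize(im,None,fx=4.5,fy=4.5,interpolation=cv2.INTER_CUBIC))
E
```

```text
t 12.6 tcp [ 0.6248 -0.0191  0.1095] rot [-90.8  -0.7 -97.9] j [-13.  12.  -1.  77.  -1.  85.] w 0.0468 F [ 0.2 -0.4 -0.4]
shift [-170.8    0.8 -247.6] len 301 turn -0.1
shift in final axes [-171.1   -0.5 -247.3]
```

View pics/a6.png

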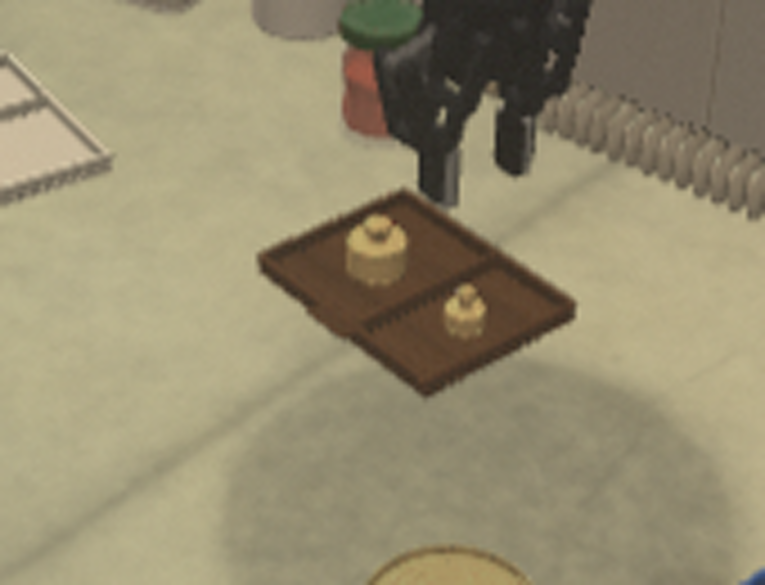

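Request:
{"fn": "move_arm", "kwargs": {
  "moves": [-6,0,-9,0,-14,0,-20,0,-20,0,-29,0,-20,0,-29,0,-20,0,-29,0,-20,0,-29,0,-20,0,-29,0,-20,0,-29,0,-15,0,-22,0,-10,0,-13,0,-5,0,-7,2.2,0,0,0,2.2,0,0,0,2.2,0,0,0,0],
  "grip": 75
}}

```text
time: 13.82
tcp_pos: [0.386, 0.1901, 0.0911]
tool_rot: [-91.8, -1.1, -104.8]
contact_force: [0.4, -0.5, -0.5]
width: 0.0639
```

```bash
python3 plan.py .403 .184 .019 -104.5
python3 - <<'E'
from station import robot
from h import *
d=robot.get_image("scene"); im=d["img"][140:270,150:320,::-1]; np.savez("s1.npz",**d)
cv2.imwrite("pics/a7.png",cv2.resize(im,None,fx=4.5,fy=4.5,interpolation=cv2.INTER_CUBIC))
E
```

```text
t 13.82 tcp [0.386  0.1901 0.0911] rot [ -91.8   -1.1 -104.8] j [  9. -21. -35.  78.  -0. 114.] w 0.0639 F [ 0.4 -0.5 -0.5]
shift [ 0.2 71.6 20.2] len 74 turn -0.3
shift in final axes [ 1.7 72.1 17.9]
```

View pics/a7.png

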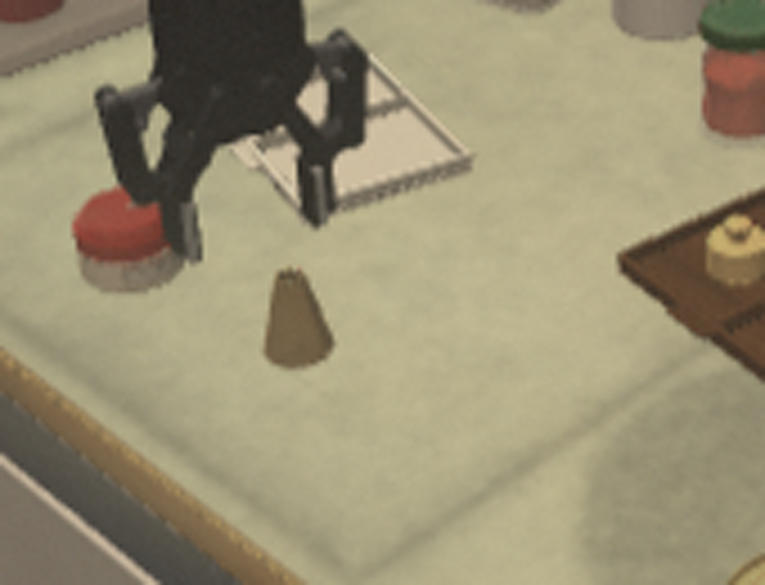

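Request:
{"fn": "move_arm", "kwargs": {
  "moves": [0,0,8,0,0,5,8,0,0,10,4,0,0,0,0,0]
}}

```text
time: 14.2
tcp_pos: [0.4069, 0.1836, 0.0725]
tool_rot: [-91.8, -1.1, -104.5]
contact_force: [-0.3, -0.2, 0.1]
width: 0.064
```

```bash
python3 plan.py .403 .184 .019 -104.5
python3 - <<'E'
from h import *
d=load("s1.npz");P=cloud(d)
m=(P[...,2]>0.004)&(abs(P[...,0]-.403)<.03)&(abs(P[...,1]-.184)<.035)
for a,b in((.004,.012),(.012,.02),(.02,.03),(.03,.04),(.04,.055)):
    q=P[m&(P[...,2]>a)&(P[...,2]<b)]
    if len(q)<3: continue
    # known radius -> axis: extent perpendicular to view + nearest point
    v=np.array([.403+.106,.184+.586]);v/=np.linalg.norm(v);w=np.array([-v[1],v[0]])
    r=.020-.0115*np.median(q[:,2])/.051
    s=q[:,:2]@w; f=q[:,:2]@v
    c=w*(s.max()+s.min())/2+v*(np.percentile(f,3)+r)
    print(a,len(q),c.round(4),"width",round(s.max()-s.min(),3),2*r)
E
```

```text
t 14.2 tcp [0.4069 0.1836 0.0725] rot [ -91.8   -1.1 -104.5] j [  8. -17. -33.  75.  -0. 112.] w 0.064 F [-0.3 -0.2  0.1]
shift [-0.4 53.6 -2.1] len 54 turn -0.0
shift in final axes [ 0.6 53.5 -3.9]
0.004 56 [0.4002 0.1804] width 0.063 0.03654297506867185
0.012 42 [0.404  0.1888] width 0.033 0.03256637959780077
0.02 46 [0.4029 0.1881] width 0.03 0.028913645119132015
0.03 43 [0.4044 0.1892] width 0.025 0.02440146579500748
0.04 57 [0.4042 0.1906] width 0.021 0.01916585574598399
```

Request:
{"fn": "move_arm", "kwargs": {
  "moves": [-2,12,-1,0,0,18,0,0,0,14,0,0,0,6,0,0,0,0,0,0]
}}

```text
time: 14.62
tcp_pos: [0.4053, 0.1838, 0.0184]
tool_rot: [-92.0, -1.2, -104.6]
contact_force: [-0.1, -0.1, -0.2]
width: 0.0643
```

```bash
python3 plan.py .404 .186 .018 -104.5
python3 - <<'E'
from station import robot
from h import *
d=robot.get_image("scene"); im=d["img"][140:270,150:320,::-1]
cv2.imwrite("pics/a8.png",cv2.resize(im,None,fx=4.5,fy=4.5,interpolation=cv2.INTER_CUBIC))
E
```

```text
t 14.62 tcp [0.4053 0.1838 0.0184] rot [ -92.    -1.2 -104.6] j [  8. -14. -37.  69.  -0. 112.] w 0.0643 F [-0.1 -0.1 -0.2]
shift [-1.8  0.4 -1.8] len 3 turn -0.1
shift in final axes [-1.8  0.4 -1.8]
```

View pics/a8.png

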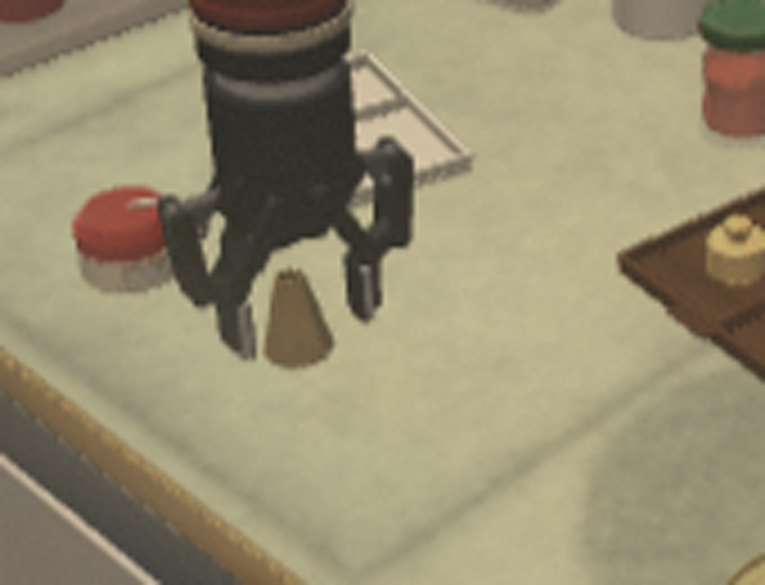

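Request:
{"fn": "move_arm", "kwargs": {
  "moves": [-2,0,-2,0,0,0,0,0,0,0,0,0,0,0,0,0,0,0,0,0,0,0,0,0],
  "grip": 0,
  "force": 40
}}

```text
time: 15.17
tcp_pos: [0.4062, 0.1869, 0.0225]
tool_rot: [-91.7, -1.1, -104.6]
contact_force: [0.8, 0.7, -0.8]
width: 0.0311
```

```bash
python3 plan.py .404 .186 .018 -104.5
python3 - <<'E'
from station import robot
from h import *
d=robot.get_image("scene"); im=d["img"][140:270,150:320,::-1]
cv2.imwrite("pics/a9.png",cv2.resize(im,None,fx=4.5,fy=4.5,interpolation=cv2.INTER_CUBIC))
E
```

```text
t 15.17 tcp [0.4062 0.1869 0.0225] rot [ -91.7   -1.1 -104.6] j [  8. -14. -37.  69.  -0. 113.] w 0.0311 F [ 0.8  0.7 -0.8]
shift [ 1.3  4.6 -1.8] len 5 turn -0.1
shift in final axes [ 1.4  4.5 -1.9]
```

View pics/a9.png

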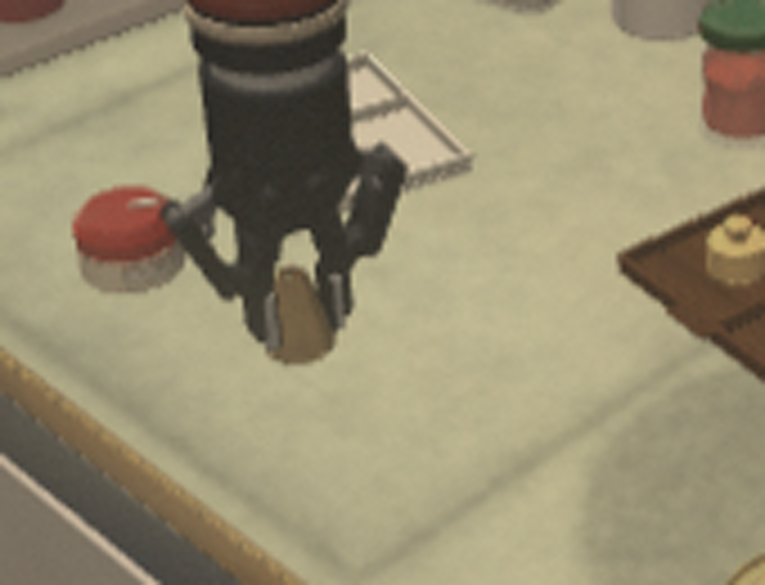

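Request:
{"fn": "move_arm", "kwargs": {
  "moves": [0,-10,0,0,0,-18,0,0,0,-22,0,0,0,-16,0,0,0,-8,0,0,0,0,0,0]
}}

```text
time: 15.72
tcp_pos: [0.408, 0.1875, 0.1018]
tool_rot: [-91.8, -1.1, -104.6]
contact_force: [1.1, 0.3, 0.7]
width: 0.0313
```

```bash
python3 plan.py .551 .314 .09 -104.5
python3 - <<'E'
from station import robot
from h import *
d=robot.get_image("scene"); im=d["img"][110:240,150:320,::-1]
cv2.imwrite("pics/a10.png",cv2.resize(im,None,fx=4.5,fy=4.5,interpolation=cv2.INTER_CUBIC))
E
```

```text
t 15.72 tcp [0.408  0.1875 0.1018] rot [ -91.8   -1.1 -104.6] j [  8. -17. -31.  78.  -0. 113.] w 0.0313 F [1.1 0.3 0.7]
shift [-158.6    5.5  106.7] len 191 turn -0.1
shift in final axes [-158.3   11.8  106.8]
```

View pics/a10.png

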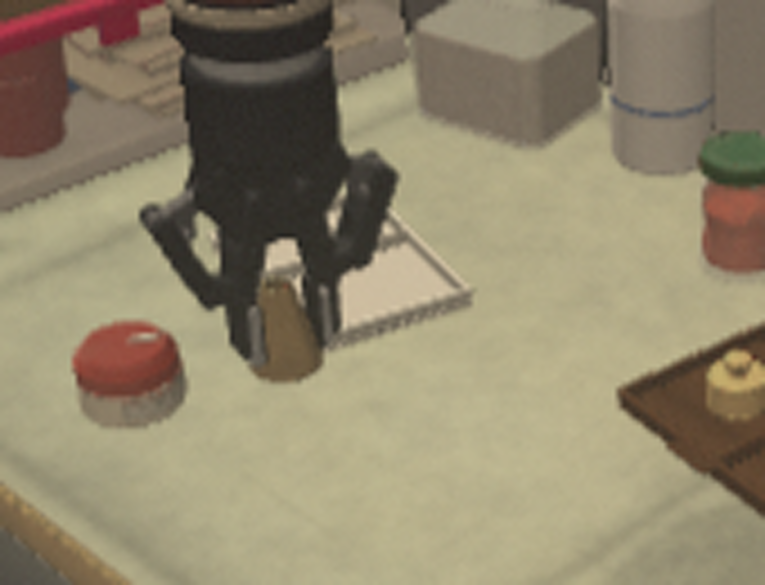

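Request:
{"fn": "move_arm", "kwargs": {
  "moves": [-8,-2,5,0,-16,-2,11,0,-22,-2,15,0,-24,-2,16,0,-24,-2,16,0,-22,-1,15,0,-18,0,12,0,-12,0,8,0,-7,0,4,0,0,0,0,0,0,0,0,0]
}}

```text
time: 16.68
tcp_pos: [0.5459, 0.3142, 0.0909]
tool_rot: [-92.5, -1.6, -104.6]
contact_force: [-0.5, -0.1, 0.2]
width: 0.0313
```

```bash
python3 plan.py .551 .314 .03 -104.5
python3 - <<'E'
from station import robot
from h import *
d=robot.get_image("scene"); im=d["img"][80:210,150:320,::-1]
cv2.imwrite("pics/a11.png",cv2.resize(im,None,fx=4.5,fy=4.5,interpolation=cv2.INTER_CUBIC))
E
```

```text
t 16.68 tcp [0.5459 0.3142 0.0909] rot [ -92.5   -1.6 -104.6] j [ 18.  16.   1.  78.   0. 123.] w 0.0313 F [-0.5 -0.1  0.2]
shift [-2.7 60.5  7.6] len 61 turn -0.1
shift in final axes [-1.1 60.9  5. ]
```

View pics/a11.png

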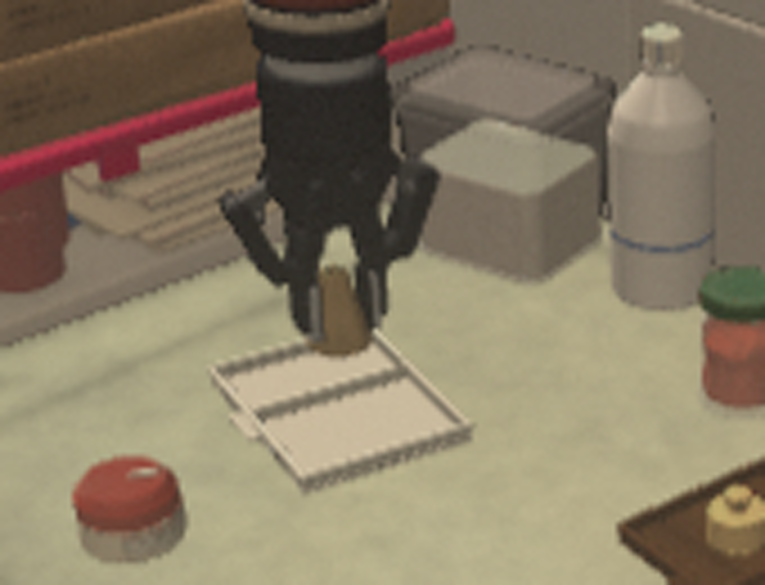

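Request:
{"fn": "move_arm", "kwargs": {
  "moves": [-1,8,2,0,-1,12,2,0,-1,12,2,0,0,12,1,0,0,8,0,0,0,4,0,0,0,0,0,0]
}}

```text
time: 17.32
tcp_pos: [0.5478, 0.3118, 0.0264]
tool_rot: [-92.7, -1.7, -104.7]
contact_force: [0.1, -0.1, -0.8]
width: 0.0307
```

```bash
python3 plan.py .551 .314 .0265 -104.5
python3 - <<'E'
from station import robot
from h import *
d=robot.get_image("scene"); im=d["img"][80:210,150:320,::-1]
cv2.imwrite("pics/a12.png",cv2.resize(im,None,fx=4.5,fy=4.5,interpolation=cv2.INTER_CUBIC))
E
```

```text
t 17.32 tcp [0.5478 0.3118 0.0264] rot [ -92.7   -1.7 -104.7] j [ 18.  19.  -2.  72.   0. 123.] w 0.0307 F [ 0.1 -0.1 -0.8]
shift [-2.9 -0.3  2.5] len 4 turn -0.2
shift in final axes [-2.9 -0.1  2.6]
```

View pics/a12.png

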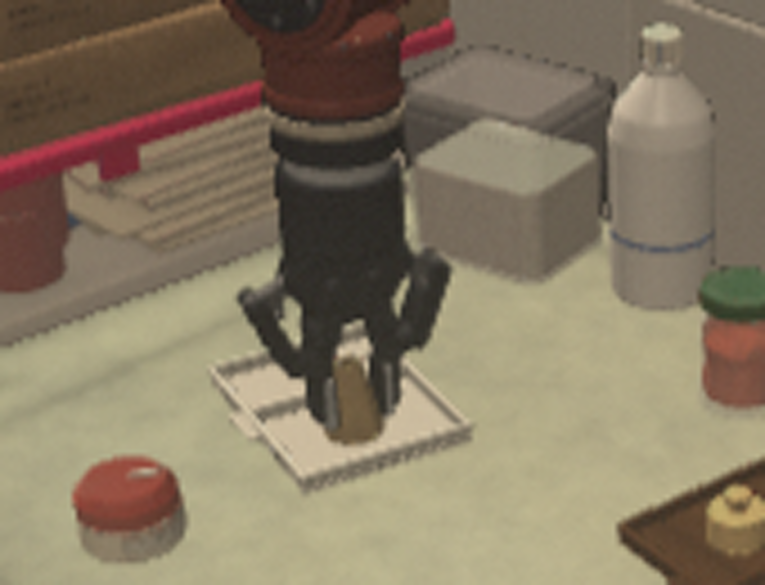

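Request:
{"fn": "move_arm", "kwargs": {
  "moves": [-1,2,1,0,-1,1,1,0]
}}

```text
time: 17.53
tcp_pos: [0.5506, 0.3135, 0.0243]
tool_rot: [-92.7, -1.6, -104.7]
contact_force: [0.3, 1.0, 0.2]
width: 0.0314
```

Request:
{"fn": "move_arm", "kwargs": {
  "moves": [0,2,0,0,0,1,0,0]
}}

```text
time: 17.7
tcp_pos: [0.5514, 0.3138, 0.0239]
tool_rot: [-92.6, -1.6, -104.7]
contact_force: [-2.2, -0.8, 3.5]
width: 0.0304
```

Request:
{"fn": "move_arm", "kwargs": {
  "moves": [0,0,0,0,0,0,0,0,0,0,0,0],
  "grip": 70
}}

```text
time: 17.95
tcp_pos: [0.5528, 0.3144, 0.0255]
tool_rot: [-92.4, -1.5, -104.7]
contact_force: [-0.1, 0.3, 0.2]
width: 0.0599
```

Request:
{"fn": "move_arm", "kwargs": {
  "moves": [0,-8,0,0,0,-14,0,0,0,-18,0,0,0,-18,0,0,0,-18,0,0,0,-14,0,0,0,-8,0,0,0,0,0,0]
}}

```text
time: 18.62
tcp_pos: [0.5582, 0.3161, 0.135]
tool_rot: [-92.3, -1.4, -104.7]
contact_force: [0.1, -0.4, 0.0]
width: 0.0598
```

Run:
```python
from station import robot
from h import *
print(robot.read_state()["tool_rot"])
d=robot.get_image("scene"); im=d["img"][80:210,150:320,::-1]
cv2.imwrite("pics/a13.png",cv2.resize(im,None,fx=4.5,fy=4.5,interpolation=cv2.INTER_CUBIC))
```

```text
[ -92.27614845   -1.4139047  -104.71882191]
```

View pics/a13.png

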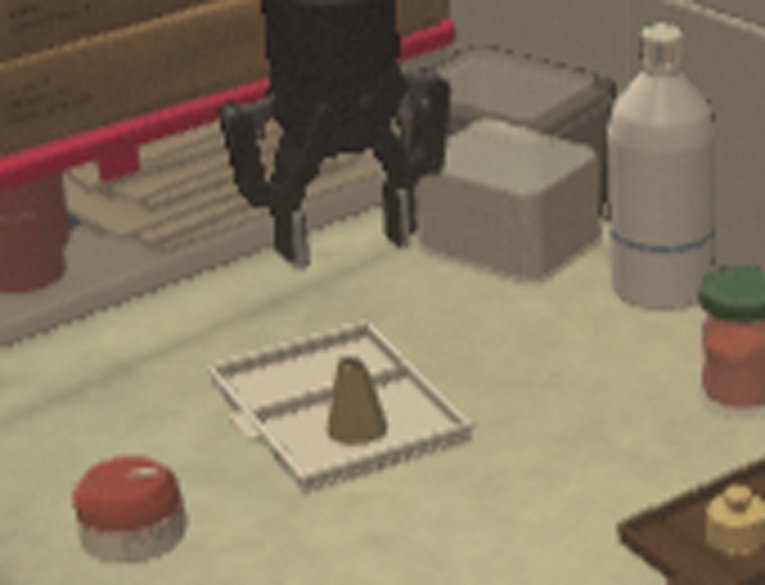

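Request:
{"fn": "move_arm", "kwargs": {
  "moves": [0,0,0,0,0,0,0,0,0,0,0,0,0,0,0,0,0,0,0,0,0,0,0,0]
}}

```text
time: 19.17
tcp_pos: [0.5559, 0.3154, 0.13]
tool_rot: [-92.6, -1.6, -104.7]
contact_force: [-0.3, -0.5, -0.2]
width: 0.0597
```

Request:
{"fn": "move_arm", "kwargs": {
  "moves": [8,-1,0,0,16,-1,0,0,24,-1,0,0,30,-1,-1,0,30,-1,-1,0,30,-1,-1,0,30,-1,-1,0,30,-1,-1,0,30,-1,-1,0,30,-1,-1,0,30,-1,-1,0,30,-1,-1,0,30,-1,-1,0,30,-1,-1,0,30,-1,-1,0,30,-1,-1,0,24,-1,-1,0,16,-1,0,0,8,0,0,0,0,0,0,0]
}}

```text
time: 20.83
tcp_pos: [0.4058, -0.1767, 0.1616]
tool_rot: [-92.5, -1.9, -104.7]
contact_force: [-0.2, 0.6, -0.5]
width: 0.06
```

```bash
python3 plan.py .371 -.319 .1 -104.5
```

```text
t 20.83 tcp [ 0.4058 -0.1767  0.1616] rot [ -92.5   -1.9 -104.7] j [-39. -20. -27.  85.  -3.  66.] w 0.06 F [-0.2  0.6 -0.5]
shift [144.4  66.2   5.2] len 159 turn -0.2
shift in final axes [146.5  61.6   1.9]
```

Request:
{"fn": "move_arm", "kwargs": {
  "moves": [8,3,0,0,14,6,0,0,18,6,1,0,20,6,1,0,20,6,1,0,20,6,1,0,18,6,1,0,14,6,0,0,8,4,0,0,4,0,0,0,0,0,0,0]
}}

```text
time: 21.75
tcp_pos: [0.373, -0.3174, 0.1117]
tool_rot: [-92.6, -1.7, -103.9]
contact_force: [-0.5, 0.4, -0.0]
width: 0.0598
```

```bash
python3 plan.py .371 -.319 .018 -104.5
python3 - <<'E'
from station import robot
from h import *
from scipy.spatial.transform import Rotation as Ro
print("tooly",Ro.from_euler("xyz",robot.read_state()["tool_rot"],degrees=True).apply([0,1,0]).round(3))
d=robot.get_image("scene"); im=d["img"][240:370,290:460,::-1]
cv2.imwrite("pics/b1.png",cv2.resize(im,None,fx=4.5,fy=4.5,interpolation=cv2.INTER_CUBIC))
P=cloud(d); v=np.array([.371+.106,-.319+.586]);v/=np.linalg.norm(v);w=np.array([-v[1],v[0]])
m=(abs(P[...,0]-.371)<.03)&(abs(P[...,1]+.319)<.03)
for a,b in((.012,.02),(.02,.03),(.03,.046)):
    q=P[m&(P[...,2]>a)&(P[...,2]<b)]
    if len(q)<3: continue
    r=.017-.010*np.median(q[:,2])/.044
    s=q[:,:2]@w; f=q[:,:2]@v
    print(a,len(q),(w*(s.max()+s.min())/2+v*(np.percentile(f,3)+r)).round(4),"width",round(s.max()-s.min(),3),2*r)
E
```

```text
t 21.75 tcp [ 0.373  -0.3174  0.1117] rot [ -92.6   -1.7 -103.9] j [-54. -11. -24.  77.  -3.  50.] w 0.0598 F [-0.5  0.4 -0. ]
shift [-0.7 93.7  2.7] len 94 turn 0.6
shift in final axes [ 2.  93.7 -1.5]
tooly [-0.051 -0.017 -0.999]
0.012 60 [ 0.371  -0.3194] width 0.029 0.026852715651495634
0.02 67 [ 0.3716 -0.3199] width 0.025 0.022635279231475555
0.03 97 [ 0.3714 -0.3193] width 0.021 0.01705448923659901
```

View pics/b1.png

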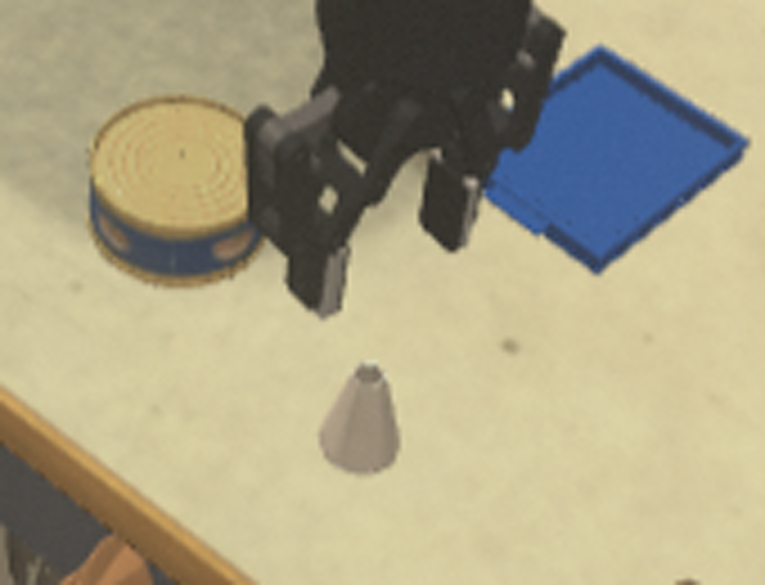

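Request:
{"fn": "move_arm", "kwargs": {
  "moves": [0,10,1,0.3,0,16,1,0.3,0,16,1,0,0,16,0,0,0,14,0,0,0,10,0,0,0,5,0,0,0,0,0,0]
}}

```text
time: 22.47
tcp_pos: [0.375, -0.3144, 0.0201]
tool_rot: [-92.4, -1.7, -104.2]
contact_force: [-0.1, 0.3, -0.3]
width: 0.0596
```

```bash
python3 plan.py .371 -.319 .017 -104.5
python3 - <<'E'
from station import robot
from h import *
d=robot.get_image("scene"); im=d["img"][260:390,290:460,::-1]
cv2.imwrite("pics/b2.png",cv2.resize(im,None,fx=4.5,fy=4.5,interpolation=cv2.INTER_CUBIC))
E
```

```text
t 22.47 tcp [ 0.375  -0.3144  0.0201] rot [ -92.4   -1.7 -104.2] j [-54.  -7. -31.  67.  -3.  51.] w 0.0596 F [-0.1  0.3 -0.3]
shift [ 5.3  3.4 -2.6] len 7 turn 0.3
shift in final axes [ 5.4  3.1 -2.7]
```

View pics/b2.png

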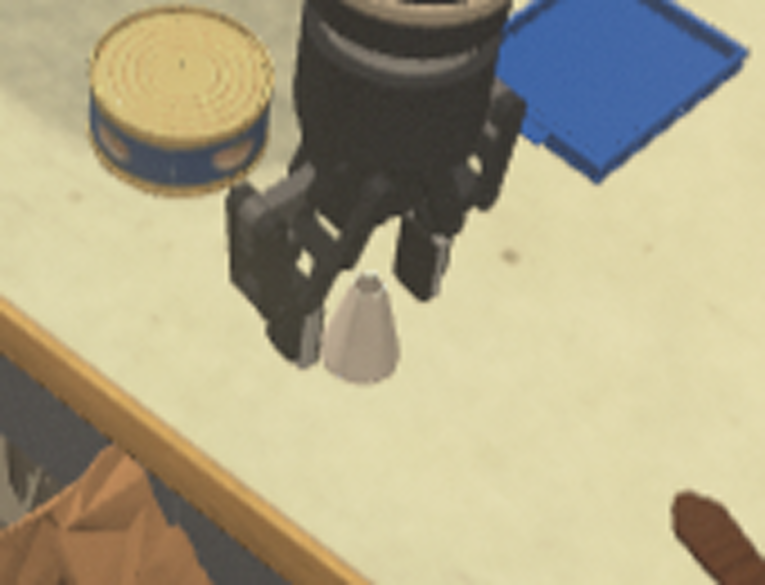

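Fingers straddle the nozzle, about 5 mm behind it; correct and close.

Request:
{"fn": "move_arm", "kwargs": {
  "moves": [3,2,-2,0,2,2,0,0,1,0,0,0]
}}

```text
time: 22.77
tcp_pos: [0.3723, -0.3211, 0.0186]
tool_rot: [-92.2, -1.9, -104.1]
contact_force: [0.4, 0.7, 0.7]
width: 0.0598
```

Request:
{"fn": "move_arm", "kwargs": {
  "moves": [0,0,0,0,0,0,0,0,0,0,0,0,0,0,0,0,0,0,0,0],
  "grip": 0,
  "force": 40
}}

```text
time: 23.18
tcp_pos: [0.3729, -0.3229, 0.0206]
tool_rot: [-92.1, -2.0, -104.2]
contact_force: [0.1, 0.0, -0.5]
width: 0.0258
```

```bash
python3 plan.py .371 -.319 .09 -104.5
python3 - <<'E'
from station import robot
from h import *
d=robot.get_image("scene"); im=d["img"][260:390,290:460,::-1]
cv2.imwrite("pics/b3.png",cv2.resize(im,None,fx=4.5,fy=4.5,interpolation=cv2.INTER_CUBIC))
E
```

```text
t 23.18 tcp [ 0.3729 -0.3229  0.0206] rot [ -92.1   -2.  -104.2] j [-54.  -7. -31.  67.  -3.  50.] w 0.0258 F [ 0.1  0.  -0.5]
shift [ -1.  -69.3  -5.3] len 70 turn 0.3
shift in final axes [ -3.3 -69.4  -2.8]
```

View pics/b3.png

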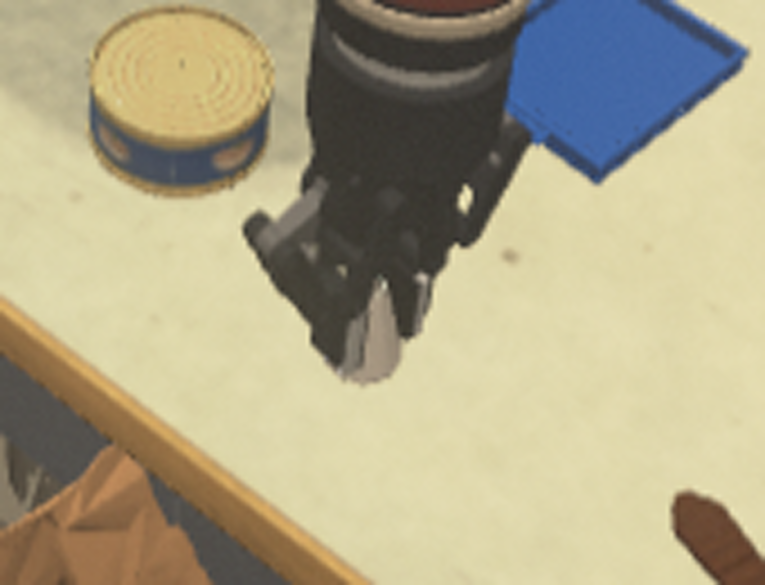

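Request:
{"fn": "move_arm", "kwargs": {
  "moves": [-1,-8,0,0,0,-14,0,0,0,-18,0,0,0,-18,0,0,0,-18,0,0,0,-14,0,0,0,-8,0,0]
}}

```text
time: 23.82
tcp_pos: [0.3765, -0.3167, 0.1227]
tool_rot: [-92.3, -1.8, -104.2]
contact_force: [0.3, -0.5, 0.1]
width: 0.0265
```

```bash
python3 plan.py .570 .3876 .13 -104.5
python3 - <<'E'
from station import robot
from h import *
d=robot.get_image("scene"); im=d["img"][220:350,290:460,::-1]
cv2.imwrite("pics/b4.png",cv2.resize(im,None,fx=4.5,fy=4.5,interpolation=cv2.INTER_CUBIC))
E
```

```text
t 23.82 tcp [ 0.3765 -0.3167  0.1227] rot [ -92.3   -1.8 -104.2] j [-54. -11. -23.  78.  -3.  51.] w 0.0265 F [ 0.3 -0.5  0.1]
shift [-729.7  -30.5   13.8] len 730 turn 0.3
shift in final axes [-730.4   -7.3   11. ]
```

View pics/b4.png

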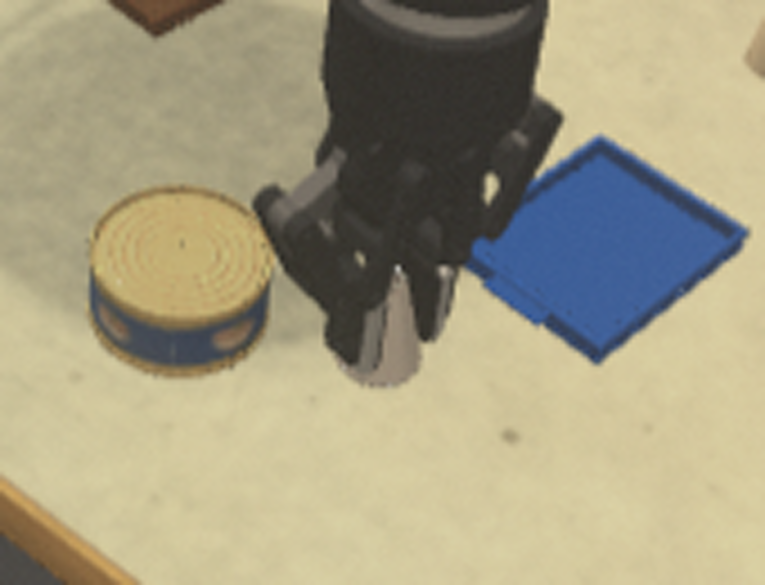

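Request:
{"fn": "move_arm", "kwargs": {
  "moves": [-8,-1,0,0,-16,-1,0,0,-22,-1,0,0,-26,-1.5,0,0,-28,-1.5,0,0,-28,-1.5,0,0,-28,-1.5,0,0,-28,-1.5,1,0,-28,-1.5,1,0,-28,-1.5,1,0,-28,-1.5,1,0,-28,-1.5,1,0,-28,-1.5,1,0,-28,-1.5,1,0,-28,-1.5,1,0,-28,-1.5,1,0,-28,-1.5,1,0,-28,-1.5,0,0,-28,-1.5,0,0]
}}

```text
time: 25.45
tcp_pos: [0.5024, 0.1871, 0.1197]
tool_rot: [-93.4, -1.8, -104.5]
contact_force: [0.8, -0.8, -0.4]
width: 0.0261
```

```bash
python3 plan.py .570 .3876 .12 -104.5
```

```text
t 25.45 tcp [0.5024 0.1871 0.1197] rot [ -93.4   -1.8 -104.5] j [  7.   1. -13.  80.  -0. 111.] w 0.0261 F [ 0.8 -0.8 -0.4]
shift [-210.9   -7.7   14.6] len 212 turn -0.0
shift in final axes [-211.    -0.3   15.2]
```

Request:
{"fn": "move_arm", "kwargs": {
  "moves": [-26,-1,1,0,-26,-1,1,0,-26,-1,2,0,-24,-1,2,0,-22,0,2,0,-20,0,2,0,-18,0,2,0,-14,0,1,0,-10,0,0,0,-5,0,0,0,0,0,0,0]
}}

```text
time: 26.37
tcp_pos: [0.552, 0.3874, 0.1019]
tool_rot: [-94.4, -2.3, -104.0]
contact_force: [0.1, -0.9, -0.7]
width: 0.0262
```

```bash
python3 plan.py .570 .3876 .03 -104.5
python3 - <<'E'
from station import robot
from h import *
d=robot.get_image("scene"); im=d["img"][80:210,150:320,::-1]
cv2.imwrite("pics/b5.png",cv2.resize(im,None,fx=4.5,fy=4.5,interpolation=cv2.INTER_CUBIC))
E
```

```text
t 26.37 tcp [0.552  0.3874 0.1019] rot [ -94.4   -2.3 -104. ] j [ 24.  26.  15.  83.   1. 128.] w 0.0262 F [ 0.1 -0.9 -0.7]
shift [-7.5 70.1 22.9] len 74 turn 0.5
shift in final axes [-4.7 71.9 17.4]
```

View pics/b5.png

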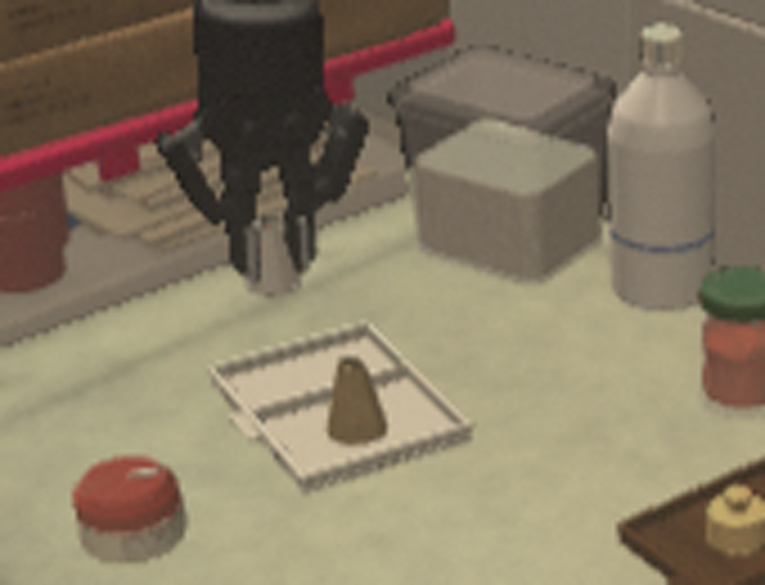

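Request:
{"fn": "move_arm", "kwargs": {
  "moves": [-2,3,6,0,-2,6,7,0,-2,8,6,0,-1,10,3,0,0,10,1,0,0,10,1,0,0,8,0,0,0,6,0,0,0,0,0,0]
}}

```text
time: 27.17
tcp_pos: [0.5725, 0.3824, 0.0298]
tool_rot: [-94.5, -2.5, -104.3]
contact_force: [0.4, 0.2, 0.3]
width: 0.0262
```

```bash
python3 plan.py .570 .3876 .026 -104.5
python3 - <<'E'
from station import robot
from h import *
d=robot.get_image("scene"); im=d["img"][80:210,150:320,::-1]
cv2.imwrite("pics/b6.png",cv2.resize(im,None,fx=4.5,fy=4.5,interpolation=cv2.INTER_CUBIC))
E
```

```text
t 27.17 tcp [0.5725 0.3824 0.0298] rot [ -94.5   -2.5 -104.3] j [ 23.  31.  14.  77.   1. 127.] w 0.0262 F [0.4 0.2 0.3]
shift [-4.5  3.9 -3.4] len 7 turn 0.2
shift in final axes [-4.4  3.8 -3.7]
```

View pics/b6.png

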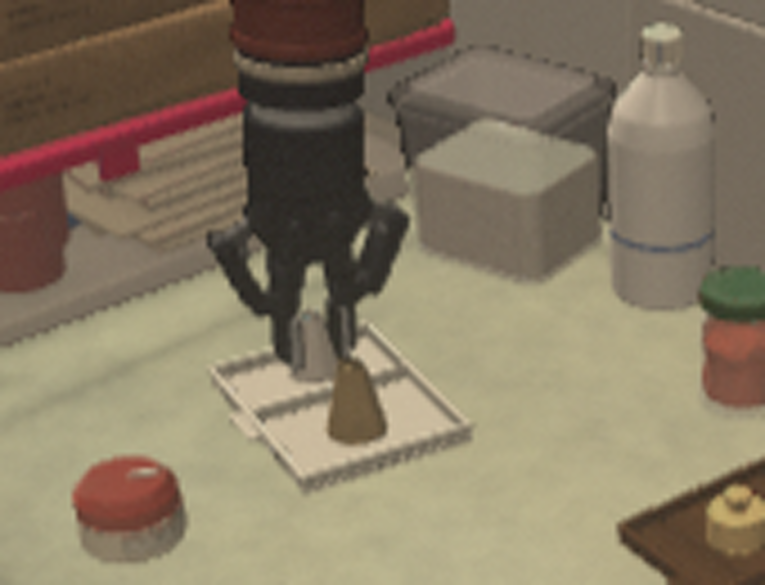

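Request:
{"fn": "move_arm", "kwargs": {
  "moves": [-1,3,-2,0,0,2,0,0]
}}

```text
time: 27.38
tcp_pos: [0.5707, 0.3843, 0.0264]
tool_rot: [-94.5, -2.5, -104.2]
contact_force: [0.8, -0.6, -1.6]
width: 0.0263
```

Request:
{"fn": "move_arm", "kwargs": {
  "moves": [0,2,0,0,0,1,0,0]
}}

```text
time: 27.55
tcp_pos: [0.5706, 0.3848, 0.0239]
tool_rot: [-94.4, -2.4, -104.2]
contact_force: [-0.3, -0.3, -0.1]
width: 0.026
```

Request:
{"fn": "move_arm", "kwargs": {
  "moves": [0,2,0,0,0,1,0,0]
}}

```text
time: 27.72
tcp_pos: [0.5708, 0.385, 0.0236]
tool_rot: [-94.3, -2.4, -104.2]
contact_force: [-3.1, -2.1, 4.6]
width: 0.0262
```

Request:
{"fn": "move_arm", "kwargs": {
  "moves": [0,0,0,0,0,0,0,0,0,0,0,0,0,0,0,0],
  "grip": 68
}}

```text
time: 28.05
tcp_pos: [0.5716, 0.3854, 0.0249]
tool_rot: [-94.2, -2.3, -104.2]
contact_force: [-0.1, -0.0, -0.6]
width: 0.0578
```

Request:
{"fn": "move_arm", "kwargs": {
  "moves": [0,-6,0,0,0,-10,0,0,0,-14,0,0,0,-16,0,0,0,-16,0,0,0,-14,0,0,0,-12,0,0,0,-6,0,0]
}}

```text
time: 28.72
tcp_pos: [0.5789, 0.3871, 0.1255]
tool_rot: [-94.3, -2.3, -104.2]
contact_force: [0.2, 0.3, 0.7]
width: 0.058
```

```bash
python3 plan.py .384 .317 .12 -104.5
python3 - <<'E'
from station import robot
from h import *
d=robot.get_image("scene"); im=d["img"][80:210,150:320,::-1]
cv2.imwrite("pics/b7.png",cv2.resize(im,None,fx=4.5,fy=4.5,interpolation=cv2.INTER_CUBIC))
E
```

```text
t 28.72 tcp [0.5789 0.3871 0.1255] rot [ -94.3   -2.3 -104.2] j [ 23.  30.  22.  87.   1. 127.] w 0.058 F [0.2 0.3 0.7]
shift [ 115.4   23.1 -170.5] len 207 turn 0.3
shift in final axes [ 116.7    5.5 -171.2]
```

View pics/b7.png

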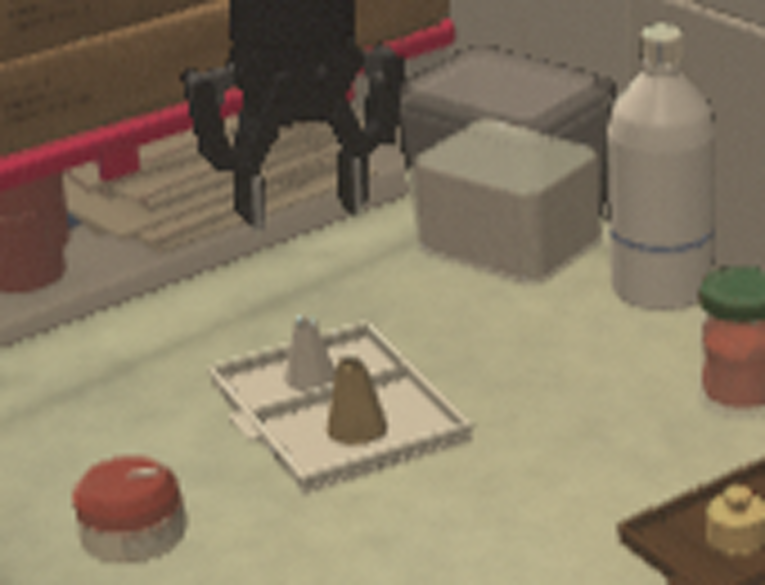

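Request:
{"fn": "move_arm", "kwargs": {
  "moves": [6,0,-8,0,10,0,-14,0,12,0,-18,0,14,1,-20,0,14,1,-20,0,14,1,-20,0,14,1,-20,0,12,0,-18,0,10,0,-14,0,6,0,-10,0,3,0,-5,0,0,0,0,0],
  "grip": 100
}}

```text
time: 29.77
tcp_pos: [0.3793, 0.3128, 0.1343]
tool_rot: [-94.4, -2.4, -104.2]
contact_force: [0.2, -0.4, -0.1]
width: 0.0856
```

```bash
python3 plan.py .384 .318 .12 0
python3 - <<'E'
from station import robot
from h import *
from scipy.spatial.transform import Rotation as Ro
print("tooly",Ro.from_euler("xyz",robot.read_state()["tool_rot"],degrees=True).apply([0,1,0]).round(3))
E
```

```text
t 29.77 tcp [0.3793 0.3128 0.1343] rot [ -94.4   -2.4 -104.2] j [ 24.  -6. -18.  83.   1. 128.] w 0.0856 F [ 0.2 -0.4 -0.1]
shift [-6.8 13.7  4.3] len 16 turn -104.2
shift in final axes [ 4.7 14.3  5.2]
tooly [-0.085 -0.022 -0.996]
```

Request:
{"fn": "move_arm", "kwargs": {
  "moves": [0,0,0,-2,0,0,0,-4,0,0,0,-5.5,0,0,0,-5.5,0,0,0,-5.5,0,0,0,-5.5,0,0,0,-5.5,0,0,0,-5.5,0,0,0,-5.5,0,0,0,-5.5,0,0,0,-5.5,0,0,0,-5.5,0,0,0,-5.5,0,0,0,-5.5,0,0,0,-5.5,0,0,0,-5.5,0,0,0,-5.5,0,0,0,-4,0,0,0,-2,0,0,0,0]
}}

```text
time: 31.43
tcp_pos: [0.393, 0.3155, 0.129]
tool_rot: [-91.7, 4.7, -5.3]
contact_force: [-0.5, -0.1, 0.1]
width: 0.0854
```

```bash
python3 plan.py .384 .318 .031 -7.5
python3 - <<'E'
from station import robot
from h import *
from scipy.spatial.transform import Rotation as Ro
print("tooly",Ro.from_euler("xyz",robot.read_state()["tool_rot"],degrees=True).apply([0,1,0]).round(3))
E
```

```text
t 31.43 tcp [0.393  0.3155 0.129 ] rot [-91.7   4.7  -5.3] j [ 23.  -4. -17.  83.   1.  29.] w 0.0854 F [-0.5 -0.1  0.1]
shift [-1.2 98.3  4.6] len 98 turn 2.2
shift in final axes [-9.3 98.   1.3]
tooly [-0.085 -0.022 -0.996]
```

Request:
{"fn": "move_arm", "kwargs": {
  "moves": [0,8,2,1,-1,14,2,1.2,0,16,1,0,0,16,0,0,0,14,0,0,0,8,0,0,0,0,0,0]
}}

```text
time: 32.02
tcp_pos: [0.3883, 0.3201, 0.0466]
tool_rot: [-91.9, 4.6, -8.6]
contact_force: [-0.6, 0.8, -0.7]
width: 0.0854
```

```bash
python3 plan.py .384 .318 .031 -7.5
python3 - <<'E'
from station import robot
from h import *
d=robot.get_image("scene"); im=d["img"][110:240,100:270,::-1]
cv2.imwrite("pics/c1.png",cv2.resize(im,None,fx=4.5,fy=4.5,interpolation=cv2.INTER_CUBIC))
E
```

```text
t 32.02 tcp [0.3883 0.3201 0.0466] rot [-91.9   4.6  -8.6] j [ 24.  -1. -23.  74.   1.  33.] w 0.0854 F [-0.6  0.8 -0.7]
shift [-2.7 16.  -2.2] len 16 turn -1.1
shift in final axes [-4.  15.6 -2.7]
```

View pics/c1.png

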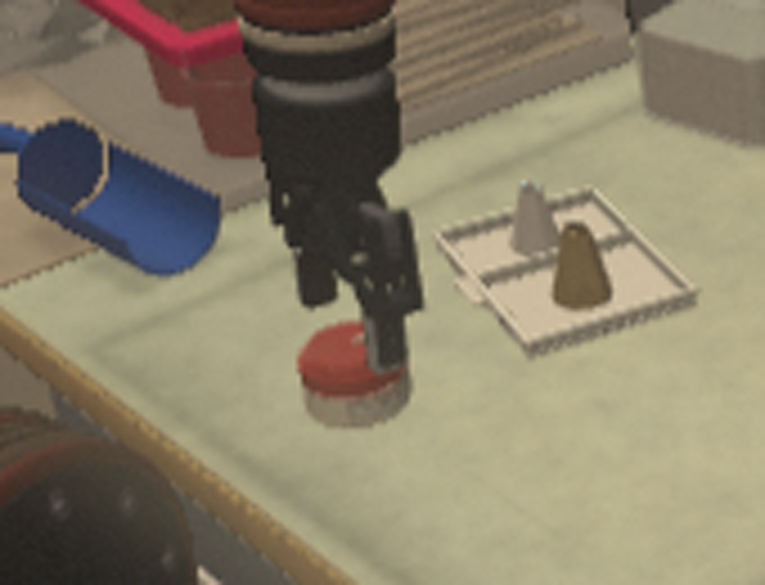

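Run:
```python
from h import *
d=load("s1.npz")
for X in [(.384,.318,.045),(.388,.32,.045),(.388,.277,.045),(.388,.363,.045),(.384,.318,0),(.384,.287,.0),(.384,.349,0)]:
    print(X,((proj(d,X)[0]-[100,110]+.5)*4.5).round(0))
P=cloud(d)
h=cv2.cvtColor(d["img"],cv2.COLOR_RGB2HSV)
red=((h[...,0]<8)|(h[...,0]>172))&(h[...,1]>110)
red[:170]=0;red[:,:150]=0;red[215:]=0;red[:,205:]=0
d=load("scene0.npz");P=cloud(d);h=cv2.cvtColor(d["img"],cv2.COLOR_RGB2HSV).astype(int)
red=((h[...,0]<8)|(h[...,0]>172))&(h[...,1]>110)&(abs(P[...,0]-.384)<.05)&(abs(P[...,1]-.318)<.05)
ys,xs=np.nonzero(red);print(xs.min(),xs.max(),ys.min(),ys.max(),"z of red",np.nanmin(P[red][:,2]),np.nanmax(P[red][:,2]))
m=(abs(P[...,0]-.384)<.05)&(abs(P[...,1]-.318)<.05)
v=np.array([.384+.106,.318+.586]);v/=np.linalg.norm(v);w=np.array([-v[1],v[0]])
for a in np.arange(.008,.046,.006):
    q=P[m&(P[...,2]>a)&(P[...,2]<a+.006)]
    if len(q)<4: continue
    s=q[:,:2]@w; f=q[:,:2]@v
    print(round(a,3),len(q),"w",round(s.max()-s.min(),3),"ctr(r=.031)",(w*(s.max()+s.min())/2+v*(np.percentile(f,3)+.031)).round(4))
T=load("top0.npz");h=cv2.cvtColor(T["img"],cv2.COLOR_RGB2HSV).astype(int);P=cloud(T)
red=((h[...,0]<10)|(h[...,0]>172))&(h[...,1]>100)&(abs(P[...,0]-.384)<.05)&(abs(P[...,1]-.318)<.05)
ys,xs=np.nonzero(red);c=((xs.min()+xs.max())/2,(ys.min()+ys.max())/2);print(c,ray(T,c,.035))
```

```text
(0.384, 0.318, 0.045) [351. 347.]
(0.388, 0.32, 0.045) [355. 343.]
(0.388, 0.277, 0.045) [398. 372.]
(0.388, 0.363, 0.045) [313. 315.]
(0.384, 0.318, 0) [363. 409.]
(0.384, 0.287, 0.0) [394. 431.]
(0.384, 0.349, 0) [333. 389.]
166 188 182 197 z of red 0.024449976919013357 0.04636987638199838
0.008 45 w 0.058 ctr(r=.031) [0.3853 0.3248]
0.014 55 w 0.06 ctr(r=.031) [0.3865 0.3236]
0.02 36 w 0.058 ctr(r=.031) [0.3871 0.3254]
0.026 51 w 0.057 ctr(r=.031) [0.3866 0.3247]
0.032 58 w 0.059 ctr(r=.031) [0.3863 0.3241]
0.038 147 w 0.052 ctr(r=.031) [0.3876 0.3277]
0.044 60 w 0.041 ctr(r=.031) [0.3888 0.3334]
(np.float64(205.5), np.float64(270.5)) [0.38552534 0.31925424 0.035     ]
```

Request:
{"fn": "move_arm", "kwargs": {
  "moves": [-1,5,0,-0.5,0,6,0,-0.5,0,4,0,0,0,1,0,0]
}}

```text
time: 32.4
tcp_pos: [0.3879, 0.3209, 0.0324]
tool_rot: [-91.7, 4.4, -7.6]
contact_force: [-0.0, 0.8, 0.5]
width: 0.0857
```

```bash
python3 plan.py .3855 .3205 .031 -7.5
python3 - <<'E'
from station import robot
from h import *
d=robot.get_image("scene"); im=d["img"][110:240,100:270,::-1]
cv2.imwrite("pics/c2.png",cv2.resize(im,None,fx=4.5,fy=4.5,interpolation=cv2.INTER_CUBIC))
E
```

```text
t 32.4 tcp [0.3879 0.3209 0.0324] rot [-91.7   4.4  -7.6] j [ 24.  -1. -24.  72.   1.  32.] w 0.0857 F [-0.   0.8  0.5]
shift [-2.2  1.6 -0.6] len 3 turn -0.1
shift in final axes [-2.3  1.4 -0.7]
```

View pics/c2.png

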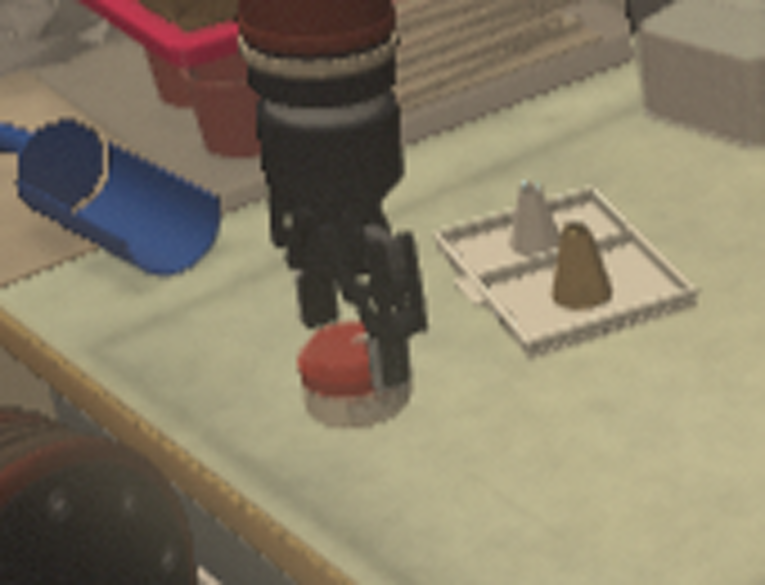

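Request:
{"fn": "move_arm", "kwargs": {
  "moves": [-2,4,0,0,0,4,0,0,0,2,0,0]
}}

```text
time: 32.7
tcp_pos: [0.3858, 0.3213, 0.023]
tool_rot: [-91.7, 4.3, -7.6]
contact_force: [-0.8, -0.2, 0.1]
width: 0.0856
```

Request:
{"fn": "move_arm", "kwargs": {
  "moves": [0,0,0,0,0,0,0,0,0,0,0,0,0,0,0,0],
  "grip": 0,
  "force": 40
}}

```text
time: 33.03
tcp_pos: [0.3858, 0.3217, 0.0234]
tool_rot: [-91.6, 4.3, -7.6]
contact_force: [0.8, -0.2, -2.3]
width: 0.0596
```

```bash
python3 plan.py .3855 .3205 .12 -7.5
python3 - <<'E'
from station import robot
from h import *
d=robot.get_image("scene"); im=d["img"][110:240,100:270,::-1]
cv2.imwrite("pics/c3.png",cv2.resize(im,None,fx=4.5,fy=4.5,interpolation=cv2.INTER_CUBIC))
E
```

```text
t 33.03 tcp [0.3858 0.3217 0.0234] rot [-91.6   4.3  -7.6] j [ 24.  -1. -24.  71.   1.  32.] w 0.0596 F [ 0.8 -0.2 -2.3]
shift [ -7.4 -96.3  -3.9] len 97 turn -0.1
shift in final axes [ -0.1 -96.6  -1.2]
```

View pics/c3.png

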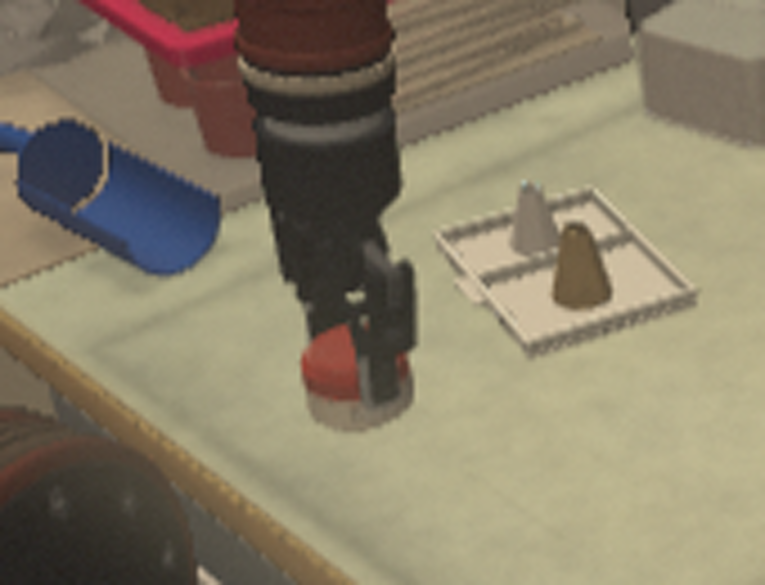

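Gripped, timer flat. Lift.

Request:
{"fn": "move_arm", "kwargs": {
  "moves": [0,-6,0,0,0,-12,0,0,0,-16,0,0,0,-18,0,0,0,-18,0,0,0,-16,0,0,0,-12,0,0,0,-6,0,0],
  "force": 60
}}

```text
time: 33.75
tcp_pos: [0.3929, 0.3226, 0.1348]
tool_rot: [-91.7, 4.4, -7.6]
contact_force: [0.0, -0.0, -0.9]
width: 0.0586
```

```bash
python3 plan.py .5 .0 .13 -7.5
python3 - <<'E'
from station import robot
from h import *
d=robot.get_image("scene"); im=d["img"][80:210,100:270,::-1]
cv2.imwrite("pics/c4.png",cv2.resize(im,None,fx=4.5,fy=4.5,interpolation=cv2.INTER_CUBIC))
E
```

```text
t 33.75 tcp [0.3929 0.3226 0.1348] rot [-91.7   4.4  -7.6] j [ 24.  -4. -16.  83.   1.  32.] w 0.0586 F [ 0.  -0.  -0.9]
shift [ 149.     2.6 -305.6] len 340 turn -0.1
shift in final axes [ 148.3    4.8 -305.9]
```

View pics/c4.png

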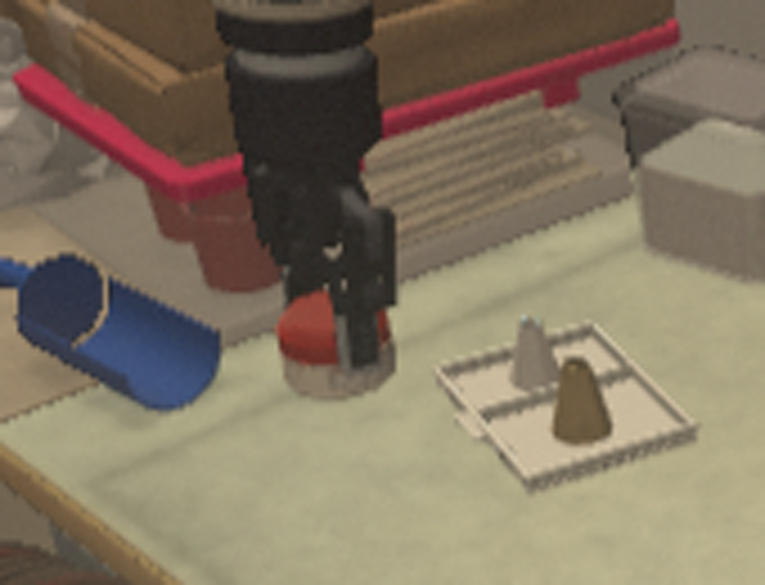

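Request:
{"fn": "move_arm", "kwargs": {
  "moves": [4,-1,-8,0,7,-1,-14,0,9,-1,-18,0,10,-1,-20,0,10,-1,-20,0,10,-1,-20,0,10,-1,-20,0,10,-1,-20,0,10,-1,-20,0,10,-1,-20,0,10,-1,-20,0,10,-1,-20,0,10,-1,-20,0,9,-1,-18,0,8,-1,-16,0,6,-1,-14,0,4,0,-10,0,2,0,-6,0]
}}

```text
time: 35.3
tcp_pos: [0.4984, -0.0216, 0.1374]
tool_rot: [-91.9, 5.5, -7.5]
contact_force: [0.1, 0.3, -1.8]
width: 0.0587
```

```bash
python3 plan.py .5815 -.31 .13 -7.5
```

```text
t 35.3 tcp [ 0.4984 -0.0216  0.1374] rot [-91.9   5.5  -7.5] j [-16.  -4. -16.  84.  -3.  -8.] w 0.0587 F [ 0.1  0.3 -1.8]
shift [ 120.4    5.1 -275. ] len 300 turn -0.0
shift in final axes [ 120.     7.4 -275.1]
```

Request:
{"fn": "move_arm", "kwargs": {
  "moves": [3,-1,-7,0,5,-1,-12,0,7,-1,-16,0,8,-1,-18,0,8,-1,-18,0,8,-1,-18,0,8,-1,-18,0,8,-1,-18,0,8,-1,-18,0,8,-1,-18,0,8,-1,-18,0,8,-1,-18,0,8,-1,-18,0,7,-1,-17,0,6,-1,-16,0,5,-1,-12,0,4,0,-10,0,2,0,-6,0]
}}

```text
time: 36.8
tcp_pos: [0.5854, -0.3279, 0.1472]
tool_rot: [-91.8, 5.8, -6.9]
contact_force: [-0.6, -0.7, -1.6]
width: 0.0588
```

```bash
python3 plan.py .5815 -.31 .03 -7.5;  python3 - <<'E'
from station import robot
from h import *
d=robot.get_image("scene"); im=d["img"][180:310,340:510,::-1]
cv2.imwrite("pics/c5.png",cv2.resize(im,None,fx=4.5,fy=4.5,interpolation=cv2.INTER_CUBIC))
E
```

```text
t 36.8 tcp [ 0.5854 -0.3279  0.1472] rot [-91.8   5.8  -6.9] j [-38.  25.  17.  87.  -5. -31.] w 0.0588 F [-0.6 -0.7 -1.6]
shift [  5.8 116.6  20.9] len 119 turn 0.6
shift in final axes [ -6.2 117.2  17.2]
```

View pics/c5.png

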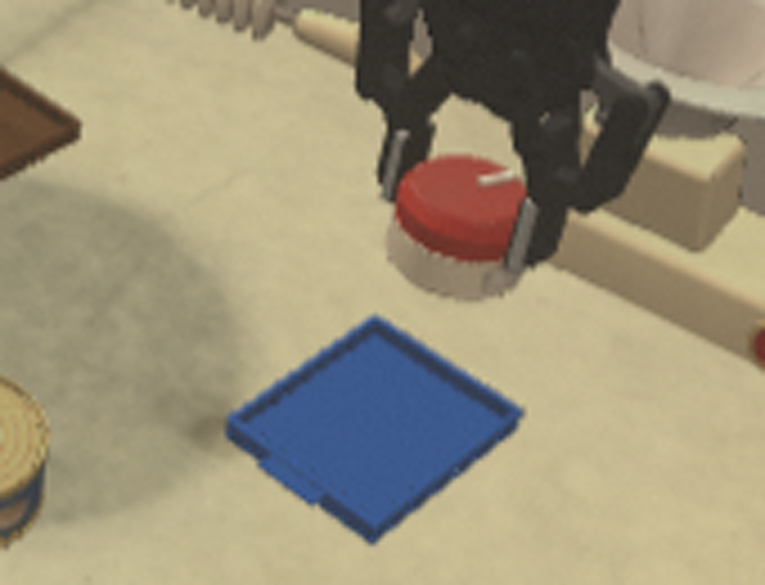

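Request:
{"fn": "move_arm", "kwargs": {
  "moves": [0,6,4,0.3,1,10,5,0.3,1,12,5,0,1,14,4,0,1,14,2,0,1,14,1,0,1,12,0,0,0,10,0,0,0,6,0,0,0,0,0,0]
}}

```text
time: 37.68
tcp_pos: [0.5817, -0.2994, 0.0373]
tool_rot: [-91.6, 6.0, -7.3]
contact_force: [0.2, 0.7, -1.0]
width: 0.0585
```

```bash
python3 plan.py .5815 -.31 .027 -7.5;  python3 - <<'E'
from station import robot
from h import *
d=robot.get_image("scene"); im=d["img"][200:330,340:510,::-1]
cv2.imwrite("pics/c6.png",cv2.resize(im,None,fx=4.5,fy=4.5,interpolation=cv2.INTER_CUBIC))
E
```

```text
t 37.68 tcp [ 0.5817 -0.2994  0.0373] rot [-91.6   6.   -7.3] j [-37.  25.   6.  76.  -4. -29.] w 0.0585 F [ 0.2  0.7 -1. ]
shift [  2.2  10.4 -10.3] len 15 turn 0.2
shift in final axes [  1.1  10.3 -10.6]
```

View pics/c6.png

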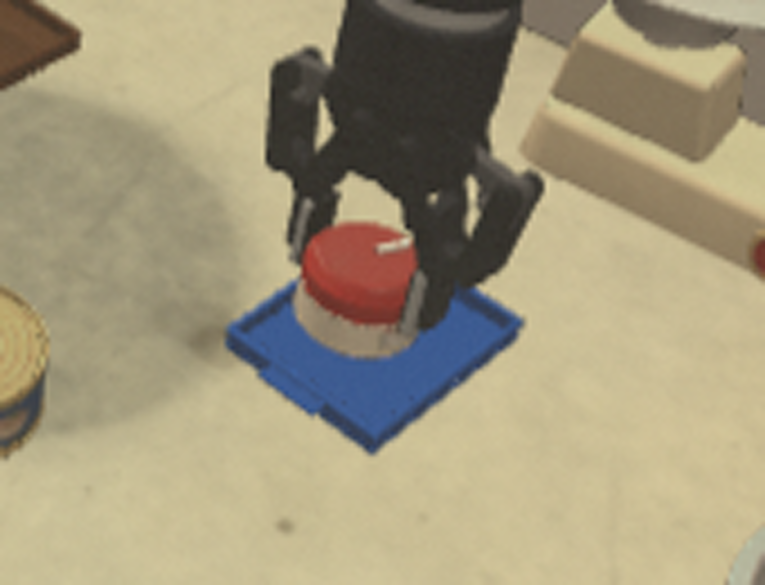

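Request:
{"fn": "move_arm", "kwargs": {
  "moves": [1,0,-4,0,1,0,-5,0,0,2,-2,0,0,0,0,0]
}}

```text
time: 38.07
tcp_pos: [0.5838, -0.3132, 0.0388]
tool_rot: [-91.8, 5.8, -7.3]
contact_force: [-0.5, 0.8, -2.3]
width: 0.0588
```

```bash
python3 plan.py .5815 -.31 .027 -7.5;  python3 - <<'E'
from station import robot
from h import *
d=robot.get_image("scene"); im=d["img"][200:330,340:510,::-1]
cv2.imwrite("pics/c7.png",cv2.resize(im,None,fx=4.5,fy=4.5,interpolation=cv2.INTER_CUBIC))
for X in [(.5815,-.31,.003),(.5815,-.31,.02),(.5815,-.31,.048)]: print(((proj(d,X)[0]-[340,200]+.5)*4.5).round(0))
E
```

```text
t 38.07 tcp [ 0.5838 -0.3132  0.0388] rot [-91.8   5.8  -7.3] j [-38.  26.   8.  76.  -4. -30.] w 0.0588 F [-0.5  0.8 -2.3]
shift [-1.5 11.9  3.3] len 12 turn 0.2
shift in final axes [-2.7 11.8  2.9]
[371. 346.]
[377. 321.]
[386. 279.]
```

View pics/c7.png

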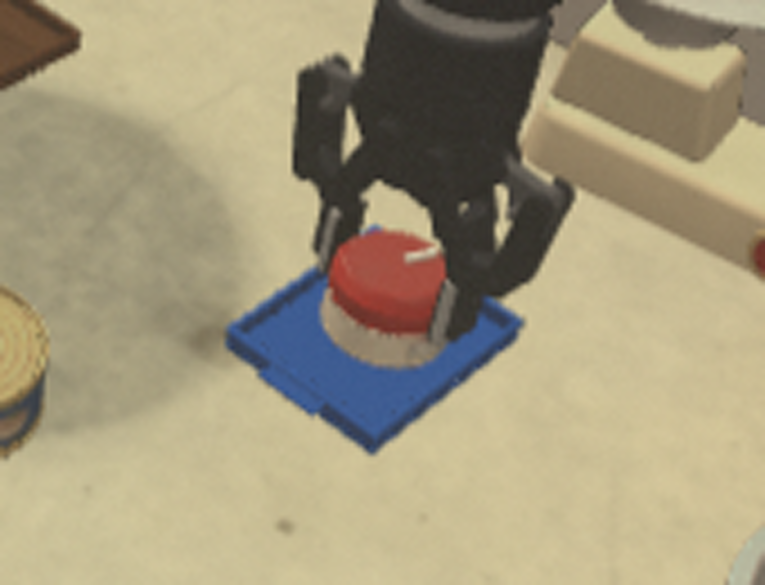

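Request:
{"fn": "move_arm", "kwargs": {
  "moves": [0,3,2,0,0,4,1,0,0,2,0,0]
}}

```text
time: 38.37
tcp_pos: [0.5842, -0.3111, 0.0308]
tool_rot: [-91.9, 5.6, -7.3]
contact_force: [0.2, 0.3, -1.2]
width: 0.0588
```

Request:
{"fn": "move_arm", "kwargs": {
  "moves": [0,2,0,0,0,1,0,0]
}}

```text
time: 38.53
tcp_pos: [0.5836, -0.3107, 0.027]
tool_rot: [-91.8, 5.7, -7.3]
contact_force: [-3.4, -0.5, 4.1]
width: 0.059
```

```bash
python3 plan.py .5815 -.31 .027 -7.5;  python3 - <<'E'
from station import robot
from h import *
d=robot.get_image("scene"); im=d["img"][200:330,340:510,::-1]
cv2.imwrite("pics/c8.png",cv2.resize(im,None,fx=4.5,fy=4.5,interpolation=cv2.INTER_CUBIC))
E
```

```text
t 38.53 tcp [ 0.5836 -0.3107  0.027 ] rot [-91.8   5.7  -7.3] j [-37.  26.   6.  74.  -4. -30.] w 0.059 F [-3.4 -0.5  4.1]
shift [-2.2  0.2  0.5] len 2 turn 0.2
shift in final axes [-2.2  0.   0.5]
```

View pics/c8.png

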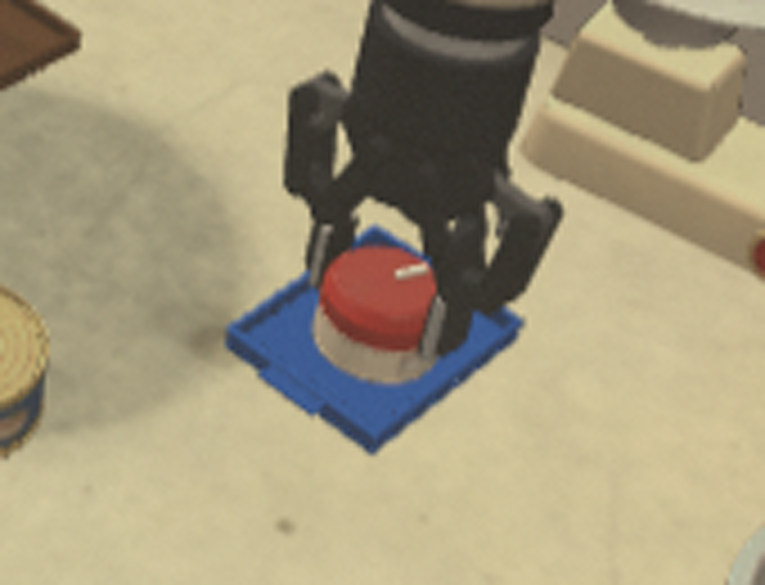

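Request:
{"fn": "move_arm", "kwargs": {
  "moves": [0,1,0,0,0,0,0,0,0,0,0,0,0,0,0,0],
  "grip": 88
}}

```text
time: 38.92
tcp_pos: [0.5838, -0.3109, 0.0266]
tool_rot: [-91.9, 5.6, -7.3]
contact_force: [-1.1, 0.4, -0.5]
width: 0.0751
```

Request:
{"fn": "move_arm", "kwargs": {
  "moves": [0,-5,0,0,0,-10,0,0,0,-14,0,0,0,-16,0,0,0,-16,0,0,0,-16,0,0,0,-14,0,0,0,-8,0,0,0,0,0,0]
}}

```text
time: 39.67
tcp_pos: [0.5952, -0.309, 0.1365]
tool_rot: [-92.0, 5.4, -7.3]
contact_force: [0.3, -0.2, 0.4]
width: 0.0752
```

Run:
```python
from station import robot
from h import *
d=robot.get_image("scene"); t=robot.get_image("top"); np.savez("s2.npz",**d); np.savez("t2.npz",**t)
im=d["img"][130:350,150:470,::-1]
cv2.imwrite("pics/d1.png",cv2.resize(im,None,fx=2.5,fy=2.5,interpolation=cv2.INTER_CUBIC))
TR['nozzle']=(.559,.345,-14.5,.116,.154,.012)
draw(t,"pics/d2.png",165,120,290,170,2.7)
print(robot.read_state()["tcp_pos"],robot.read_state()["time"])
```

```text
[ 0.59456329 -0.30862877  0.13429235] 39.7667
```

View pics/d1.png

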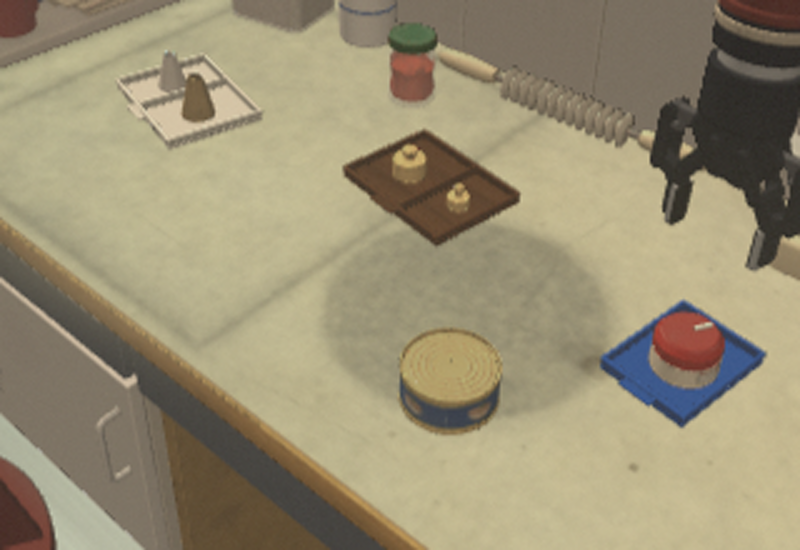

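View pics/d2.png

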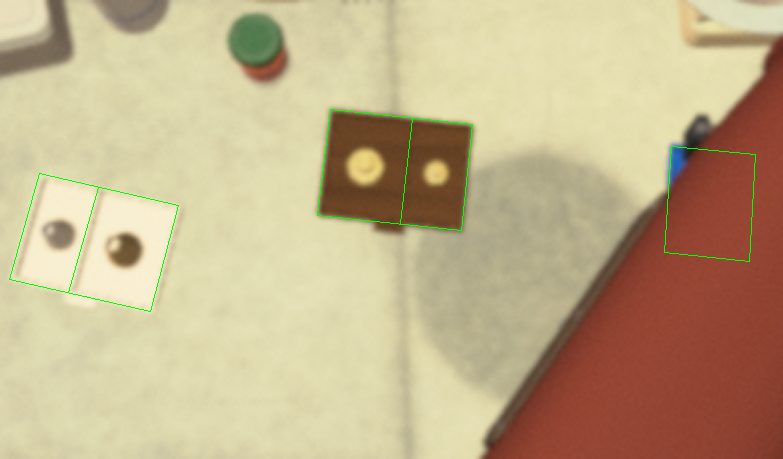

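Run:
```python
from h import *
TR['nozzle']=(.559,.345,-14.5,.116,.154,.012)
S=load("s2.npz");T=load("t2.npz")
for nm,d in(("scene",S),("top",T)):
    P=cloud(d)
    for k,t,(x,y),R in(("LW","weight",(0,.032),.03),("SW","weight",(0,-.044),.025),("LN","nozzle",(0,-.032),.03),("SN","nozzle",(0,.044),.028),("TM","timer",(0,0),.038)):
        c=tw(t,(x,y,0)); q=P[(np.hypot(P[...,0]-c[0],P[...,1]-c[1])<R)&(P[...,2]>.012)&(P[...,2]<.075)]
        if len(q)<5: continue
        a=np.radians(TR[t][2]); 
        mid=(np.percentile(q,3,0)+np.percentile(q,97,0))/2-np.array([*TR[t][:2],0])
        loc=(np.array([[np.cos(a),np.sin(a)],[-np.sin(a),np.cos(a)]])@mid[:2]*1000).round(1)
        print(nm,k,len(q),"local mid mm",loc,"want",x*1e3,y*1e3,"top z",np.nanpercentile(q[:,2],[90,98]).round(4))
    for k,c,R in(("tin",(.414,-.183),.06),("jar",(.752,.161),.05)):
        q=P[(np.hypot(P[...,0]-c[0],P[...,1]-c[1])<R)&(P[...,2]>.01)]
        if len(q)>20: print(nm,k,((np.percentile(q,3,0)+np.percentile(q,97,0))/2).round(3))
```

```text
scene LW 145 local mid mm [-2.8 32.3] want 0.0 32.0 top z [0.0368 0.0392]
scene SW 66 local mid mm [  0.5 -43.3] want 0.0 -44.0 top z [0.0292 0.0324]
scene LN 163 local mid mm [ -2.2 -33.5] want 0.0 -32.0 top z [0.0511 0.0552]
scene SN 113 local mid mm [-2.  39.9] want 0.0 44.0 top z [0.0462 0.0486]
scene TM 691 local mid mm [-3. -4.] want 0.0 0.0 top z [0.0474 0.0486]
scene tin [ 0.403 -0.193  0.301]
scene jar [0.75  0.162 0.05 ]
top LW 134 local mid mm [-3.  29.9] want 0.0 32.0 top z [0.0343 0.0375]
top SW 46 local mid mm [  0.8 -45. ] want 0.0 -44.0 top z [0.0293 0.0302]
top LN 109 local mid mm [ -1.2 -34.5] want 0.0 -32.0 top z [0.0489 0.0534]
top SN 87 local mid mm [-2.2 42. ] want 0.0 44.0 top z [0.0415 0.0462]
top tin [ 0.415 -0.177  0.621]
top jar [0.752 0.161 0.051]
```

```bash
python3 -c "
from station import robot
print(robot.job_done()); s=robot.read_state(); print(s['time'],s['contact_force'])"
```

```text
the job is handed in; nothing more can be done
None
the job is handed in; nothing more can be done
```

All five things are put away. I placed them in the order you listed them and handed the job in at about 40 s of the 128 s allowed. The hand-in gives no verdict.

- **Weights:** the large one is in the large bay and the small one in the small bay of the dark tray, both within about 3 mm of the bay centres.
- **Nozzles:** the large one is in the large bay and the small one in the small bay of the white tray. The small nozzle sits 2–4 mm off centre toward the divider but clear of it by the measured positions, and it looks clear in the pictures.
- **Timer:** it stands in the blue tray, about 4–5 mm off centre. Only the scene camera could check it, because the arm covered the blue tray in the top view.

The tops of all five measured the heights expected for things standing flat on a 3 mm floor, and the pictures show them upright. The highest contact force I saw was about 6 N, in the readings taken at the end of each move.

The jam jar's measured position is unchanged. My last numeric check on the food tin was spoiled because the arm's points fell inside its region. In the final scene picture it looks unmoved, and no move came near it.

The tool tilted by up to about 6° as the moves added up. That left the timer slightly tilted in the grip, so its near edge touched down first, but it settled flat on release.

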